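# Wring a gauge stack and set the bench comparator on it

### The arm

A 6-joint arm with a two-finger parallel gripper is mounted at the origin on the work surface. World frame = base frame: x ahead of the robot, y to its left, z up, the work surface at z = 0. Lengths are in m, angles in rad, forces in N, time in s.
With the tool pointing down it reaches from about 0.35 to 0.775 m from the base axis. Payload 7.3 kg.
Tool frame: the origin (TCP) lies midway between the tips of the shut fingers; the grasp point (between the pads) lies 19 mm behind it (robot.grip_depth is the z of the grasp point in the tool frame, in m); z points along the fingers, y is the line along which they close (so a half turn about z gives the same grasp; the last joint's range is limited). The gripper opens to 92 mm and grips with 3 to 60 N. Pads are 19 mm wide; open, the fingers measure 130 mm over their backs; the gripper's body (75 mm by 190 mm) begins 47 mm behind the grasp point.
Start: joints at [-0.146, 0.342, 1.524, -0, 1.275, -0.146], TCP at [0.525, 0, 0.227] pointing down, gripper open.
Joint ranges: [-2.53, 2.53], [-0.77, 2.02], [0.04, 2.7], [-1, 4.14], [0.28, 2.66], [-3.11, 3.11]. Speed limits (rad/s): [2.57, 2.57, 3.14, 3.14, 3.14, 3.14].

### API

Orientations are given as [roll, pitch, yaw] about the fixed x, y, z axes, in that order (R = Rz(yaw) Ry(pitch) Rx(roll)).
In Python, from cell import robot, viewer gives the robot as it stands.
- The arm moves only by the tool step_arm, never from a script. Its argument "increments" is a list of rows, each an object with "delta_pos": the shift along the tool's x, y, z in cm, a list of three; "dr": the turn, a rotation vector about the tool's x, y, z in degrees, a list of three; "fingers": the closure, from -1 (fully open) to 1 (shut), so that 0 is half open. In form: [{"delta_pos": [tx, ty, tz], "dr": [wx, wy, wz], "fingers": fingers}, ...]. A call has exactly 5 rows; each row is the pose to reach, as a shift and turn from the pose commanded when the call began, along the tool's axes at that moment; what a row does not reach only later rows make up. A row lasts 1/8 s, in which the tool goes at most 62.5 mm and 10.7 degrees, less where a joint would pass 70% of its speed; a pose out of reach is approached as far as the arm can. A call with a gripper value outside its range is refused whole. The fingers move at their own pace and stop on an object; "newtons" is the grip in N (left out, the last holds). Time passes only in rows, so rows that repeat a pose let the fingers close, or fill a call up. It gives the time, the measured TCP pose, the force, the opening and the grip force at its end, in the units of the state.
- robot.observe(): the state, without advancing time (a new reading comes with each control period).
- viewer.read_camera(name): name is "scene" or "side" or "wrist"; returns the picture (384x512x3 uint8, red, green, blue); there is no depth.
- viewer.camera_params(name): a dict with "K" (3x3 intrinsics, pixels), "T" (4x4, takes a point from camera to world coordinates). Camera axes: x right, y down, z forward; pixel columns grow to the right and rows downward; lengths in m; the calibration is good to about 2 mm. A picture is of the moment at which its call begins: read the wrist's pose just before it. camera_params takes no time and is no camera call; for the wrist camera it gives the pose at the moment of the call.
- robot.hand_in(): hands the job in; it is judged then, once.
The state is a dict: "time": time; "qpos": joint angles; "qvel": joint speeds; "joint_efforts": joint torques, N m; "tool_pos": TCP position; "tool_rot": TCP orientation; "contact_force": force on the tool from outside, world axes, zero at the start; "torque": the same for the moment, N m; "opening": finger opening in m; "grip_force": force on a finger pad.
Only numpy, scipy, OpenCV 4.12 (cv2) and the standard library are available. Lean on these libraries where they do the work, as an engineer would, in place of code of your own. Each camera call takes 0.05 s, during which the arm holds its last target. There are 200 camera calls.

### The job

Take the thicker of the two steel gauge blocks off the sloping rest and lay it flat on the block that lies on the comparator plate, offset lengthwise by about a third of its length, then, keeping the faces together, slide it along until the two blocks are flush in full contact. Slide the finished stack along the plate, without lifting it, squarely and centrally up against the stop under the indicator, then push the indicator arm down until its foot rests on the stack, and let go. Leave the thinner block, the bearing, the sleeve and the spanner where they are.

Things in the scene. Friction and masses are not known exactly. Their poses are not given: they have to be found in the camera images.
- thick_block: Gauge block to be fetched, bare ground steel, 60 x 30 x 28 mm, 0.40 kg (may vary 20 percent). Origin at the centre of its 60 x 30 underside; x along the 60, y along the 30, z up through the 28 thickness. Starts on one of the two places of the sloping rest (which one varies), lying on its 60 x 30 face with x pointing up the slope, its lower end against the rest's lip.
- thin_block: The other block on the rest, 60 x 30 x 14 mm steel, same axes and origin convention; leave it alone.
- base_block: Base gauge block, 60 x 30 x 20 mm bare steel, 0.28 kg, loose, lying flat on the open end of the comparator plate, turned by at most 0.2 rad relative to it. Origin at the centre of its underside, x along the 60, y along the 30, z up; its upper face is at z = 20 mm. Same 60 x 30 outline as the thick block.
- block_rest: Fixed black plastic sloping rest, board 100 mm long up the slope and 170 mm wide, sloping 25 degrees: it rises along its +x, roughly towards the robot's base, so the blocks' upper faces look up and away from the robot. Origin at the centre of its footprint on the bench. The two blocks lie side by side 85 mm apart between centres (at y = +42.5 and -42.5 mm). A lip at the lower end stands 10 mm above the board.
- comparator: Fixed stand, grey base, dark steel plate. Origin at bench height; x points from its open end to the column, to the robot's right (world -y, within 20 degrees). Plate top at z = 30 mm, x -110 to 140, y -55 to 55 mm. Stop: bar 50 mm wide, 12 mm high above the plate, face at x = 70 mm, centred on y = 0; a stack against it is centred at x = 40 mm, under the foot. Column: radius 11, top z = 230, at x = 115 mm.
- gauge_arm (a joint): Slide of the indicator arm on the column, m: 0 fully up, grows as the arm goes down (to 0.060). Moves stiffly, needing about 3 N of downward push, and stays where it is left. At value j the foot's face is 85 mm - j above the plate; starts between 0 and 0.010; foot rests on a full 48 mm stack at 0.037.
- foot (a point): Centre of the flat lower face of the indicator's foot (radius 7 mm), which hangs below a stem of radius 4 mm at x = 40 mm, y = 0 of the stand. The dial (54 mm diameter, 18 mm thick along x) begins 41 mm above the foot's face: things taller, such as a gripper upright over the stack, do not fit under it, so the tool has to lean back towards the open end.
- cap (a point): Centre of the top of the round cap (radius 12 mm) over the dial, 108 mm above the foot's face: push straight down here to lower the arm.
- bearing: Bystander: steel bearing ring, 38 mm diameter, 12 mm high, lying flat; origin at the centre of its underside.
- sleeve: Bystander: upright aluminium press sleeve, 52 mm diameter, 70 mm high; origin at the centre of its underside.
- spanner: Bystander: steel spanner 180 mm long lying on the bench; origin under its middle.
Not all that is in view belongs to the job. What is shaped like the thick_block but red is not meant. What is shaped like the base_block but blue is not meant.

How it is judged:
By the outcome, as a careful person would: the job done as asked, in the order asked, and still so for the second after the job is handed in, with the robot touching nothing.
It also fails if it takes over 67 s, if anything falls off the work surface, if the arm or the gripper's body presses on something with over 40 N, if the wrist force passes 120 N, or if a joint passes its speed limit or range.

## Working session

There is one attempt and no reset: what is moved stays moved. The work goes in short steps, Python scripts to look and compute and a tool call to move; the robot and the scene stay as the last step left them, time stands still between calls to the robot, and variables do not carry over. Pictures are saved under pics/ and viewed, at most 10 in all, crops included, and the job is handed in when it is done.

Besides the shell and the picture viewer there is one more tool, called after ">>>" as name(argument=value, ...) on one line, values as JSON. step_arm: Moves the arm, as the interface text tells. Its arguments: {"type":"object","properties":{"increments":{"type":"array"},"newtons":{"type":"number"}},"required":["increments"]}

```bash
ls; mkdir -p pics; python3 - <<'E'
from cell import robot, viewer
import cv2, numpy as np
ims=[]
for n in ("scene","side"):
    im=viewer.read_camera(n); cv2.imwrite(f"pics/{n}0.png",im[:,:,::-1]); ims.append(im)
    p=viewer.camera_params(n); print(n,p["K"].round(1).tolist(),p["T"].round(3).tolist())
o=np.hstack(ims)[:,:,::-1]
cv2.imwrite("pics/a.png",cv2.resize(ims[0][:,:,::-1],(800,600),interpolation=cv2.INTER_CUBIC))
cv2.imwrite("pics/b.png",cv2.resize(ims[1][:,:,::-1],(800,600),interpolation=cv2.INTER_CUBIC))
print(robot.observe(), robot.grip_depth)
E
```

```text
pics
scene [[445.0, 0.0, 255.8], [0.0, 445.0, 193.2], [0.0, 0.0, 1.0]] [[0.531, 0.681, -0.504, 1.212], [0.847, -0.436, 0.304, -0.393], [-0.013, -0.588, -0.808, 1.119], [0.0, 0.0, 0.0, 1.0]]
side [[406.6, 0.0, 256.4], [0.0, 406.6, 192.4], [0.0, 0.0, 1.0]] [[0.853, -0.362, 0.377, 0.166], [-0.522, -0.579, 0.626, -0.773], [-0.008, -0.73, -0.683, 0.947], [0.0, 0.0, 0.0, 1.0]]
{'time': 0.1, 'qpos': array([-1.45995231e-01,  3.42640460e-01,  1.52490790e+00,  4.82400764e-06,
        1.27536074e+00, -1.46017970e-01]), 'qvel': array([ 0.00096302, -0.00040761, -0.0022034 ,  0.00055898,  0.00102966,
        0.00096539]), 'joint_efforts': array([ 1.49919495e-03, -4.32001984e+01, -2.44694173e+01,  7.19219679e-02,
        5.25739230e-02, -9.79429342e-05]), 'tool_pos': array([5.24655444e-01, 7.69099541e-05, 2.26125721e-01]), 'tool_rot': array([-3.14029089e+00, -1.96106161e-04,  1.57081753e+00]), 'contact_force': array([ 0.89389824, -0.15100814, -0.12080807]), 'torque': array([-0.00779498, -0.00713365, -0.02897128]), 'grip_force': 0.0, 'opening': 0.09178566797669359} -0.0188
```

View pics/a.png

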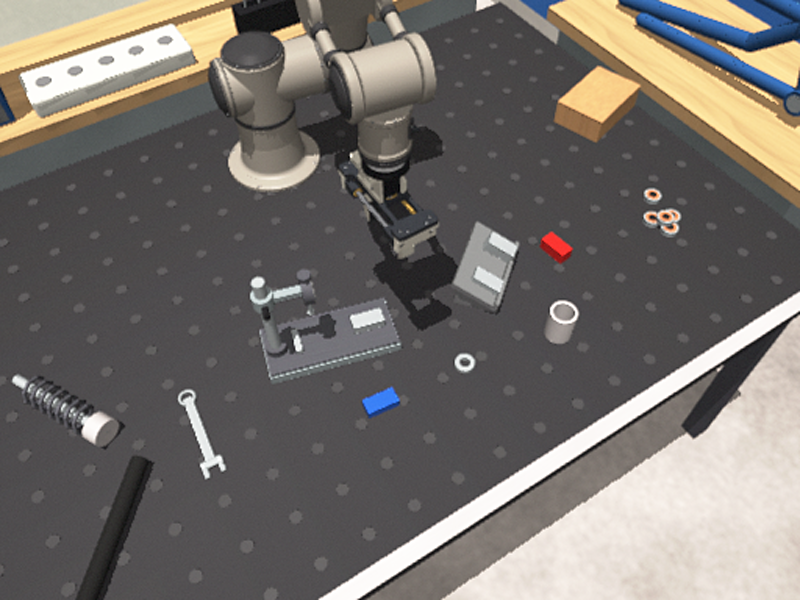

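View pics/b.png

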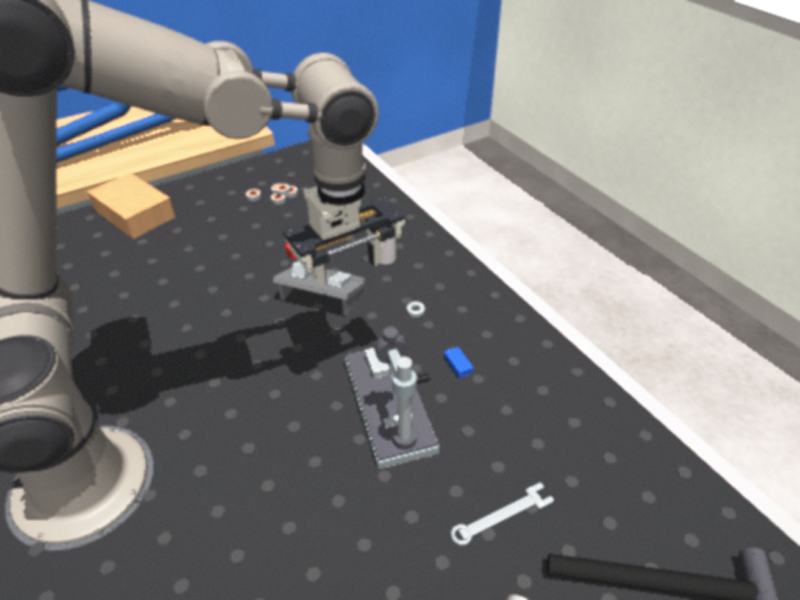

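Candidates for the thick block (in the 800-wide scene view): rest blocks at (501,245) and (489,277), and a red decoy at (556,246). For the base: the steel block at (367,317) and a blue decoy at (381,402). I'll crop closely to choose.

```bash
cat > h.py <<'E'
import numpy as np, cv2
from scipy.spatial.transform import Rotation as R
from cell import robot, viewer
def ray(p,uv):
    K,T=np.array(p["K"]),np.array(p["T"]); d=np.c_[np.atleast_2d(uv),np.ones(len(np.atleast_2d(uv)))]@np.linalg.inv(K).T
    return T[:3,3],d@T[:3,:3].T
def onplane(p,uv,z):
    o,d=ray(p,uv); return o+d*((z-o[2])/d[:,2])[:,None]
def proj(p,X):
    K,T=np.array(p["K"]),np.array(p["T"]); c=(np.atleast_2d(X)-T[:3,3])@T[:3,:3]; q=c@K.T; return q[:,:2]/q[:,2:]
def two(p1,u1,p2,u2):
    o1,d1=ray(p1,u1);o2,d2=ray(p2,u2)
    s=np.linalg.lstsq(np.c_[d1[0],-d2[0]],o2-o1,rcond=None)[0]
    return (o1+s[0]*d1[0]+o2+s[1]*d2[0])/2, np.linalg.norm(o1+s[0]*d1[0]-o2-s[1]*d2[0])
def rot(): 
    return R.from_euler("xyz",robot.observe()["tool_rot"])
def delta(tp,tR):
    "shift (cm) and turn (deg) in tool axes from the measured pose to the target"
    s=robot.observe(); r=R.from_euler("xyz",s["tool_rot"])
    return (r.inv().apply(np.array(tp)-s["tool_pos"])*100).round(2),np.degrees((r.inv()*tR).as_rotvec()).round(1)
E
python3 - <<'E'
from h import *
im=cv2.imread("pics/scene0.png")
a=cv2.resize(im[135:205,280:345],None,fx=6,fy=6,interpolation=cv2.INTER_CUBIC)
b=cv2.resize(im[170:245,160:262],None,fx=4,fy=6*70/75*0+4,interpolation=cv2.INTER_CUBIC)
b=cv2.copyMakeBorder(b,0,a.shape[0]-b.shape[0],0,0,cv2.BORDER_CONSTANT)
cv2.imwrite("pics/c.png",np.hstack([a,b]));print(a.shape,b.shape)
g=im.min(2); m=(g>150).astype(np.uint8)
cs,_=cv2.findContours(m[150:212,:][:,200:345].copy(),cv2.RETR_EXTERNAL,cv2.CHAIN_APPROX_NONE)
for c in cs:
    if cv2.contourArea(c)>20:
        r=cv2.minAreaRect(c+np.array([200,150])); print(r,cv2.contourArea(c)); print(cv2.boxPoints(r).round(1).tolist())
E
```

```text
(420, 390, 3) (420, 408, 3)
((234.6981201171875, 202.94338989257812), (9.065794944763184, 21.15352439880371), 74.05460357666016) 162.5
[[223.3000030517578, 201.5], [243.60000610351562, 195.6999969482422], [246.10000610351562, 204.39999389648438], [225.8000030517578, 210.1999969482422]]
((321.60003662109375, 155.30001831054688), (18.335756301879883, 8.944271087646484), 26.56505012512207) 122.5
[[311.3999938964844, 155.1999969482422], [315.3999938964844, 147.1999969482422], [331.79998779296875, 155.39999389648438], [327.79998779296875, 163.39999389648438]]
((310.5342712402344, 171.07534790039062), (31.249990463256836, 40.49624252319336), 20.556041717529297) 744.5
[[288.79998779296875, 184.5], [303.0, 146.60000610351562], [332.29998779296875, 157.60000610351562], [318.1000061035156, 195.5]]
```

View pics/c.png

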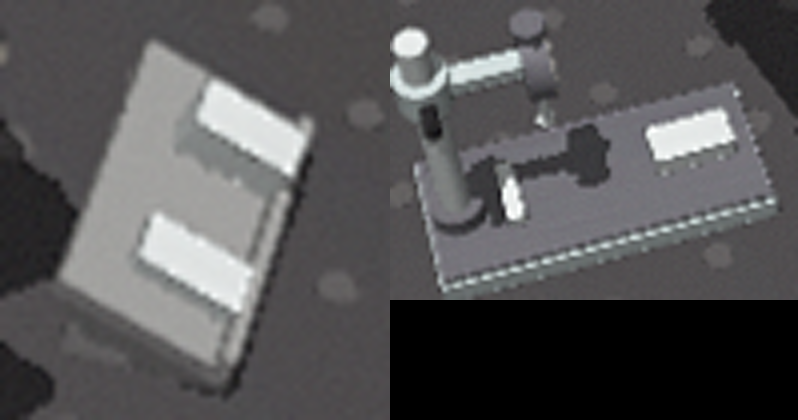

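The upper block in the crop, (250,125), stands proud with a broad visible side and the larger shadow, so it is the thick one, on the robot's left. The base block is at (690,134) on the plate. Next: coarse positions and a wrist look.

```bash
python3 - <<'E'
from h import *
p=viewer.camera_params("scene")
f=lambda a,s,o:np.array(a)/s+np.array(o)-0.5*0
A=f([[205,82],[305,125],[295,175],[197,120]],6,[280,135])
A2=f([[155,212],[255,265],[243,310],[138,255]],6,[280,135])
print("thick top",onplane(p,A,.075).round(3).tolist()); print("thin top",onplane(p,A2,.06).round(3).tolist())
C=f([[738-390,92],[773-390,202],[447-390,285],[417-390,168]],4,[160,170])
c=onplane(p,C,.03);print("plate",c.round(3).tolist())
B=np.array([[223.3,201.5],[243.6,195.7],[246.1,204.4],[225.8,210.2]])
b=onplane(p,B+.5,.05);print("base",b.round(3).tolist(),b.mean(0))
s=robot.observe(); w=viewer.camera_params("wrist"); r=R.from_euler("xyz",s["tool_rot"])
T=np.array(w["T"]); print("wrist in tool",r.inv().apply(T[:3,3]-s["tool_pos"]).round(3), (r.inv().as_matrix()@T[:3,:3]).round(3).tolist(), w["K"])
print("rot tool",r.as_matrix().round(2).tolist())
cv2.imwrite("pics/w0.png",viewer.read_camera("wrist")[:,:,::-1])
E
```

```text
thick top [[0.514, 0.244, 0.075], [0.565, 0.269, 0.075], [0.589, 0.244, 0.075], [0.533, 0.225, 0.075]]
thin top [[0.561, 0.179, 0.06], [0.616, 0.201, 0.06], [0.635, 0.179, 0.06], [0.579, 0.155, 0.06]]
plate [[0.518, -0.006, 0.03], [0.616, -0.036, 0.03], [0.551, -0.267, 0.03], [0.449, -0.242, 0.03]]
base [[0.522, -0.088, 0.05], [0.536, -0.027, 0.05], [0.567, -0.037, 0.05], [0.552, -0.097, 0.05]] [ 0.54432779 -0.06213599  0.05      ]
wrist in tool [ 0.083 -0.    -0.157] [[-0.0, -0.953, -0.302], [1.0, -0.0, -0.001], [0.001, -0.302, 0.953]] [[316.53091643   0.         258.62914947]
 [  0.         316.53091643 192.42077587]
 [  0.           0.           1.        ]]
rot tool [[-0.0, 1.0, -0.0], [1.0, 0.0, 0.0], [0.0, -0.0, -1.0]]
```

View pics/w0.png

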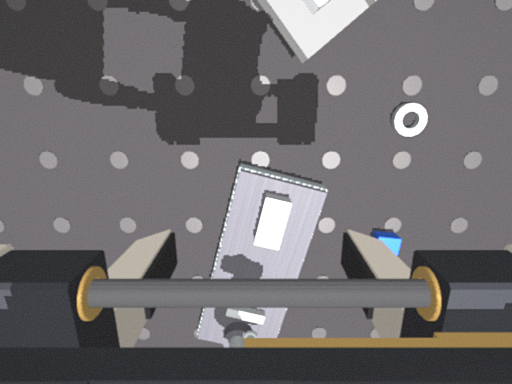

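The wrist view shows the plate from corner (240,165) to (327,187), the base block at about (273,222), and the rest only at the top edge (310,50). I'll measure base and plate here, and compute the view pose over the thick block.

```bash
cat >> h.py <<'E'
def frame(down,lean):
    "tool x along heading 'down' (deg), leaned so the hand goes towards it by lean (deg)"
    a,l=np.radians(down),np.radians(lean); h=np.array([np.cos(a),np.sin(a),0]); u=np.array([0,0,1.])
    z=-(h*np.sin(l)+u*np.cos(l)); x=h*np.cos(l)-u*np.sin(l)
    return R.from_matrix(np.c_[x,np.cross(z,x),z])
def blobs(im,lo,amin=150,roi=None):
    m=(im.min(2)>lo).astype(np.uint8)
    if roi: k=np.zeros_like(m); k[roi[1]:roi[3],roi[0]:roi[2]]=1; m*=k
    cs,_=cv2.findContours(m,cv2.RETR_EXTERNAL,cv2.CHAIN_APPROX_NONE)
    return [c for c in cs if cv2.contourArea(c)>amin]
def quad(c):
    q=cv2.approxPolyDP(cv2.convexHull(c),0.05*cv2.arcLength(c,True),True)[:,0].astype(float); return q
E
python3 - <<'E'
from h import *
p=viewer.camera_params("wrist"); im=cv2.imread("pics/w0.png")
for c in blobs(im,190,300,(235,180,310,260)):
    r=cv2.boxPoints(cv2.minAreaRect(c)); b=onplane(p,r,.05)
    e=b[1]-b[0]; f=b[2]-b[1]; print("base",b.mean(0).round(4),np.linalg.norm(e),np.linalg.norm(f),np.degrees([np.arctan2(e[1],e[0]),np.arctan2(f[1],f[0])]).round(1))
c=onplane(p,[[240,166],[326,190],[197,337]],.03);print("plate",c.round(4).tolist())
print(delta([.591,.262,.19],frame(22.4,25)))
E
```

```text
base [ 0.5391 -0.0572  0.05  ] 0.08067884891785812 0.09690084316106069 [  0.  -87.3]
plate [[0.5027, 0.0022, 0.03], [0.6025, -0.0264, 0.03], [0.4395, -0.237, 0.03]]
(array([26.19,  6.63,  3.62]), array([ 14.7, -22. ,  66.5]))
```

>>> step_arm(increments=[{"delta_pos":[6,1.5,0],"dr":[2,-3,10],"fingers":-0.3},{"delta_pos":[12,3,1],"dr":[4.2,-6.4,19.3],"fingers":-0.3},{"delta_pos":[17,4,1.5],"dr":[6.4,-9.5,28.8],"fingers":-0.3},{"delta_pos":[22,5.5,2.5],"dr":[8.4,-12.6,38],"fingers":-0.3},{"delta_pos":[26.2,6.6,3.6],"dr":[10.5,-15.7,47.3],"fingers":-0.3}])

```text
time: 0.78
tool_pos: [0.5908, 0.265, 0.19]
tool_rot: [-3.084, 0.313, 0.756]
contact_force: [1.5, -0.8, 0.2]
opening: 0.0598
grip_force: 0.0
```

```bash
python3 - <<'E'
from h import *
print(delta([.591,.262,.19],frame(22.4,25)))
E
```

```text
(array([-0.18,  0.24,  0.05]), array([ 4.4, -6.4, 19.7]))
```

>>> step_arm(increments=[{"delta_pos":[-0.1,0.1,0],"dr":[2.2,-3.2,9.5],"fingers":-0.3},{"delta_pos":[-0.2,0.2,0],"dr":[4.4,-6.4,19.7],"fingers":-0.3},{"delta_pos":[-0.2,0.2,0],"dr":[4.4,-6.4,19.7],"fingers":-0.3},{"delta_pos":[-0.2,0.2,0],"dr":[4.4,-6.4,19.7],"fingers":-0.3},{"delta_pos":[-0.2,0.2,0],"dr":[4.4,-6.4,19.7],"fingers":-0.3}])

```text
time: 1.4
tool_pos: [0.5908, 0.2594, 0.192]
tool_rot: [-3.14, 0.432, 0.397]
contact_force: [0.5, 0.5, 0.3]
opening: 0.0596
grip_force: 0.0
```

```bash
python3 - <<'E'
from h import *
p=viewer.camera_params("wrist"); im=viewer.read_camera("wrist")[:,:,::-1].copy(); cv2.imwrite("pics/w1.png",im)
for lo in (150,190,220):
  for c in blobs(im,lo,800): print(lo,cv2.contourArea(c),cv2.boundingRect(c),quad(c).tolist())
E
```

```text
150 2253.0 (456, 181, 56, 78) [[495.0, 181.0], [511.0, 242.0], [467.0, 258.0]]
150 15021.5 (207, 94, 179, 132) [[373.0, 97.0], [384.0, 195.0], [227.0, 225.0], [218.0, 136.0]]
190 14645.5 (208, 98, 178, 128) [[373.0, 99.0], [385.0, 194.0], [227.0, 225.0], [218.0, 137.0]]
220 14357.0 (209, 98, 177, 127) [[372.0, 98.0], [385.0, 194.0], [228.0, 224.0], [219.0, 138.0]]
```

View pics/w1.png

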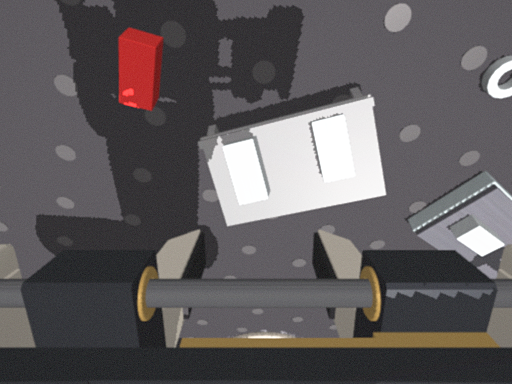

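Thick block is the left one, top face at about (246,171); the thin one is at (334,147); the red decoy sits at (140,68). The rest is turned about 13° from my estimate. Extracting the top faces with PnP.

```bash
cat >> h.py <<'E'
def face(c,p,L=.06,W=.03):
    "pose of a 60x30 upper face from its contour: centre, heading of long axis, normal (world)"
    q=cv2.boxPoints(cv2.minAreaRect(c)).astype(np.float64)
    h=quad(c)
    if len(h)==4: q=h
    if np.linalg.norm(q[0]-q[1])<np.linalg.norm(q[1]-q[2]): q=np.roll(q,-1,0)
    o=np.array([[-L/2,W/2,0],[L/2,W/2,0],[L/2,-W/2,0],[-L/2,-W/2,0]]); 
    if np.cross(q[1]-q[0],q[2]-q[1])<0: q=q[::-1].copy()
    n,rv,tv,err=cv2.solvePnPGeneric(o,q,np.array(p["K"]),None,flags=cv2.SOLVEPNP_IPPE)
    T=np.array(p["T"]); out=[]
    for r,t in zip(rv,tv):
        M=T[:3,:3]@cv2.Rodrigues(r)[0]; out.append(((T[:3,:3]@t[:,0]+T[:3,3]).round(4),M[:,0].round(3),M[:,2].round(3)))
    return q.round(1).tolist(),out,err.ravel().round(2)
E
python3 - <<'E' 2>/dev/null
from h import *
p=viewer.camera_params("wrist"); im=cv2.imread("pics/w1.png")
print(im[170,246],im[150,334],im[170,290],im[195,215])
for lo in (235,248):
  for c in blobs(im,lo,500,(200,90,390,226)):
    print(lo,cv2.contourArea(c),*face(c,p),sep="\n")
E
```

```text
[254 254 254] [255 255 255] [234 233 235] [128 125 131]
235
1814.0
[[251.0, 139.0], [267.0, 199.0], [240.0, 205.0], [222.0, 147.0]]
[(array([0.5359, 0.2518, 0.0593]), array([-0.645, -0.562,  0.517]), array([0.314, 0.423, 0.85 ])), (array([0.5368, 0.2518, 0.0592]), array([-0.528, -0.523,  0.669]), array([ 0.801, -0.046,  0.596]))]
[0.29 0.79]
235
6032.5
[[384.0, 194.0], [287.0, 212.0], [312.0, 123.0], [370.0, 107.0]]
[(array([0.6741, 0.263 , 0.2151]), array([0.083, 0.711, 0.698]), array([ 0.549, -0.617,  0.564])), (array([0.6715, 0.2691, 0.2164]), array([-0.665, -0.065, -0.744]), array([-0.205,  0.974,  0.099]))]
[10.39 13.7 ]
248
1761.0
[[252.0, 140.0], [267.0, 198.0], [239.0, 204.0], [223.0, 147.0]]
[(array([0.5318, 0.25  , 0.0535]), array([-0.685, -0.556,  0.47 ]), array([0.354, 0.309, 0.883])), (array([0.5326, 0.2503, 0.0531]), array([-0.501, -0.494,  0.711]), array([0.789, 0.077, 0.61 ]))]
[0.07 0.49]
248
1950.0
[[343.0, 115.0], [355.0, 175.0], [325.0, 182.0], [312.0, 123.0]]
[(array([0.584 , 0.1774, 0.0416]), array([-0.672, -0.555,  0.49 ]), array([0.408, 0.275, 0.871])), (array([0.5844, 0.1779, 0.0413]), array([-0.565, -0.448,  0.693]), array([0.428, 0.559, 0.71 ]))]
[0.03 0.34]
```

```bash
python3 - <<'E' 2>/dev/null
from h import *
from scipy.optimize import brentq
p=viewer.camera_params("wrist"); s=viewer.camera_params("scene")
im=cv2.imread("pics/w1.png"); C=[]
for c in blobs(im,248,500,(200,90,390,226)):
    m=cv2.moments(c); C.append([m["m10"]/m["m00"],m["m01"]/m["m00"]])
print(C)
n=-frame(39.5,25).as_matrix()[:,2]
o,d=ray(p,C)
pt=lambda i,h:o+d[i]*((h-n@o)/(n@d[i]))
f=lambda h:np.linalg.norm(pt(0,h)-pt(1,h-.014)-.014*n)-.085
h=brentq(f,n@o-.45,n@o-.1); print("spacing",pt(0,h),pt(1,h-.014))
print("tri",two(p,C[:1],s,[[322,155.5]]))
sc=cv2.imread("pics/scene0.png")
for lo in (190,220,240):
  for c in blobs(sc,lo,30,(290,135,340,200)): m=cv2.moments(c); print(lo,m["m10"]/m["m00"],m["m01"]/m["m00"],cv2.contourArea(c))
E
```

```text
[[245.07107703956083, 171.75383304940374], [333.7473504273504, 148.6342735042735]]
spacing [0.54182267 0.25366973 0.06501665] [0.5905798  0.18371334 0.05277547]
tri (array([0.54239228, 0.25365445, 0.06488932]), np.float64(0.0010683777118044443))
190 312.3788487282463 178.1954484605087 124.5
190 321.37858220211155 155.6757164404223 110.5
220 312.37628865979383 178.2680412371134 97.0
220 321.53648915187375 155.61143984220905 84.5
```

```bash
python3 - <<'E'
from h import *
t=np.array([.5421,.2537,.065]); F=frame(39.5,25); n=-F.as_matrix()[:,2]
print(delta(t+.035*n,F),delta(t-.024*n,F))
E
```

```text
(array([ 1.  , -1.76, 10.04]), array([ -7.2,  -0.2, -15.2])) (array([ 1.07, -1.03, 15.89]), array([ -7.2,  -0.2, -15.2]))
```

>>> step_arm(increments=[{"delta_pos":[0.3,-0.6,3],"dr":[-3.5,0,-7.6],"fingers":-0.3},{"delta_pos":[1,-1.8,7],"dr":[-7.2,-0.2,-15.2],"fingers":-0.3},{"delta_pos":[1,-1.8,10],"dr":[-7.2,-0.2,-15.2],"fingers":-0.3},{"delta_pos":[1,-1.8,10],"dr":[-7.2,-0.2,-15.2],"fingers":-0.3},{"delta_pos":[1,-1.8,10],"dr":[-7.2,-0.2,-15.2],"fingers":-0.3}])

```text
time: 2.08
tool_pos: [0.5548, 0.2635, 0.0981]
tool_rot: [3.14, 0.434, 0.686]
contact_force: [0.8, -0.6, 0.7]
opening: 0.0595
grip_force: 0.0
```

```bash
python3 - <<'E'
from h import *
t=np.array([.5421,.2537,.065]); F=frame(39.5,25); n=-F.as_matrix()[:,2]
print(delta(t-.024*n,F))
p=viewer.camera_params("wrist"); im=viewer.read_camera("wrist")[:,:,::-1].copy(); cv2.imwrite("pics/w2.png",im)
X=t+np.array([[a,b,0] for a,b in((.03,.015),(.03,-.015),(-.03,-.015),(-.03,.015))])@F.as_matrix().T
print("expected",proj(p,X).round(0).tolist())
for c in blobs(im,248,300): print(cv2.contourArea(c),quad(c).tolist())
E
```

```text
(array([-0.07, -0.05,  6.07]), array([ 0. , -0.1, -0.2]))
expected [[282.0, 180.0], [235.0, 180.0], [237.0, 264.0], [280.0, 264.0]]
3325.0 [[280.0, 191.0], [279.0, 261.0], [239.0, 264.0], [236.0, 183.0]]
2844.5 [[403.0, 178.0], [394.0, 248.0], [360.0, 253.0], [362.0, 178.0]]
```

Observed corners match the prediction within a couple of pixels, so I'm descending and gripping.

>>> step_arm(increments=[{"delta_pos":[0,0,3],"dr":[0,0,0],"fingers":-0.3},{"delta_pos":[0,0,5],"dr":[0,0,0],"fingers":-0.3},{"delta_pos":[0,0,6],"dr":[0,0,0],"fingers":-0.3},{"delta_pos":[0,0,6],"dr":[0,0,0],"fingers":1},{"delta_pos":[0,0,6],"dr":[0,0,0],"fingers":1}], newtons=30)

```text
time: 2.75
tool_pos: [0.535, 0.2475, 0.043]
tool_rot: [3.14, 0.435, 0.686]
contact_force: [-0.3, 0.8, 0.3]
opening: 0.044
grip_force: 0.0
```

>>> step_arm(increments=[{"delta_pos":[0,0,0],"dr":[0,0,0],"fingers":1},{"delta_pos":[0,0,-1],"dr":[0,0,0],"fingers":1},{"delta_pos":[0,0,-3],"dr":[0,0,0],"fingers":1},{"delta_pos":[0,0,-6],"dr":[0,0,0],"fingers":1},{"delta_pos":[0,0,-9],"dr":[0,0,0],"fingers":1}])

```text
time: 3.38
tool_pos: [0.5638, 0.2719, 0.1243]
tool_rot: [3.141, 0.437, 0.687]
contact_force: [0.1, 0.1, -4.0]
opening: 0.0297
grip_force: 30.0
```

The block is held (29.7 mm opening, 4 N load). I'll now get the base block and plate poses from the saved first wrist picture and the scene picture.

```bash
cat >> h.py <<'E'
def wrist_at(pos,eul):
    p=viewer.camera_params("wrist"); s=robot.observe(); r=R.from_euler("xyz",s["tool_rot"]); T=np.array(p["T"])
    q=R.from_euler("xyz",eul); M=np.eye(4); M[:3,:3]=(q*r.inv()).as_matrix()@T[:3,:3]; M[:3,3]=np.array(pos)+(q*r.inv()).apply(T[:3,3]-s["tool_pos"])
    return {"K":p["K"],"T":M}
E
python3 - <<'E'
from h import *
p=wrist_at([5.24655444e-01, 7.69e-05, 2.26125721e-01],[-3.14029089e+00, -1.96e-04,  1.57081753e+00]); s=viewer.camera_params("scene")
def axis(c,P,z):
    m=cv2.moments(c); u=np.array([[m["m10"]/m["m00"],m["m01"]/m["m00"]]])
    X=onplane(P,c[:,0].astype(float),z)[:,:2].astype(np.float32); r=cv2.minAreaRect(X*1000)
    return onplane(P,u,z).round(4),r
for nm,P,roi,los in (("w0",p,(245,190,300,255),(225,240,250)),("scene0",s,(215,190,255,215),(150,190))):
  im=cv2.imread(f"pics/{nm}.png")
  for lo in los:
    for c in blobs(im,lo,60,roi): print(nm,lo,*axis(c,P,.05))
# plate edges in w0: fit lines to gradient along rows/cols
im=cv2.imread("pics/w0.png"); g=cv2.GaussianBlur(im.min(2),(0,0),1)
cv2.imwrite("pics/d.png",cv2.resize(im[150:350,180:345],None,fx=3.5,fy=3,interpolation=cv2.INTER_CUBIC))
E
```

```text
w0 225 [[ 0.5393 -0.0603  0.05  ]] ((539.0950927734375, -61.2638053894043), (61.30897521972656, 31.357337951660156), 76.39712524414062)
w0 240 [[ 0.5394 -0.0602  0.05  ]] ((539.1357421875, -61.17548751831055), (60.62603759765625, 30.81250762939453), 76.23552703857422)
w0 250 [[ 0.5394 -0.0601  0.05  ]] ((539.1572875976562, -61.093563079833984), (60.28682327270508, 30.41875648498535), 76.64466857910156)
scene0 150 [[ 0.542 -0.063  0.05 ]] ((541.8766479492188, -62.880615234375), (60.71669006347656, 32.20650100708008), 76.73858642578125)
scene0 190 [[ 0.5429 -0.0639  0.05  ]] ((542.7916870117188, -63.496803283691406), (58.52423095703125, 29.417844772338867), 75.64942169189453)
```

View pics/d.png

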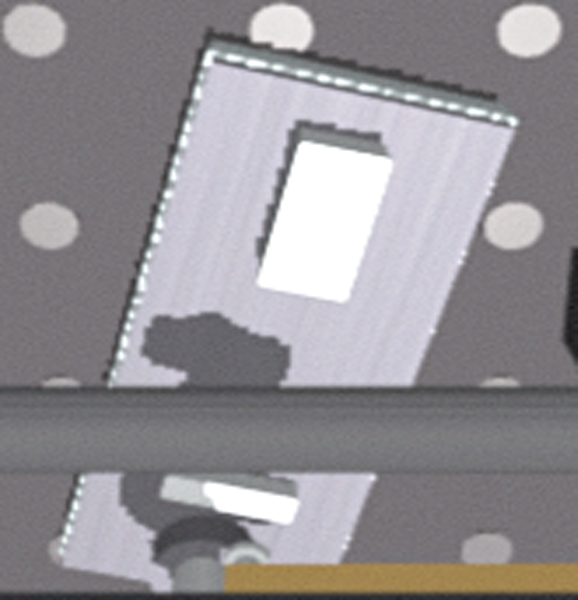

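The crop shows the base block at (325,222), plate corners at (210,58) and (515,121), long edges down to (63,560) and (345,548), and the stop near (250,500).

```bash
cat >> h.py <<'E'
B0=np.array([.5397,-.0610]); BH=76.4
E
python3 - <<'E'
from h import *
p=wrist_at([5.24655444e-01, 7.69e-05, 2.26125721e-01],[-3.14029089e+00, -1.96e-04,  1.57081753e+00])
f=lambda a:np.array(a)/[3.5,3]+[180,150]-.35
c=onplane(p,f([[210,58],[515,121],[63,560],[345,548]]),.03)[:,:2]; print(c.round(4).tolist())
h=[np.degrees(np.arctan2(*(c[a]-c[b])[::-1])) for a,b in((0,2),(1,3),(1,0))]; print("headings",np.round(h,1),"width",np.linalg.norm(c[0]-c[1]))
H=np.radians(np.mean([h[0],h[1],h[2]+90])); ux=-np.array([np.cos(H),np.sin(H)])
mid=(c[0]+c[1])/2; print("H",np.degrees(H),"mid",mid,"origin",mid+.11*ux,"stack target",mid+.15*ux)
st=onplane(p,f([[205,482],[299,497],[293,524],[212,505]]),.042);print("stop top face pts",((st[:,:2]-mid)@np.c_[ux,[-ux[1],ux[0]]]*1000-[110,0]).round(1).tolist())
print("base in plate",(B0-mid)@ux-.11,(B0-mid)@[-ux[1],ux[0]])
# placing targets: offset 20 mm towards open end
d=np.array([np.cos(np.radians(BH)),np.sin(np.radians(BH))])
q=B0+.02*d
print(delta([*q,.15],frame(BH,0)))
E
```

```text
[[0.502, -0.0014], [0.6033, -0.0264], [0.4403, -0.2362], [0.5504, -0.2293]]
headings [ 75.3  75.4 -13.9] width 0.10431437151073117
H 75.58824219658688 mid [ 0.55267502 -0.01390505] origin [ 0.52529727 -0.12044358] stack target [ 0.51534172 -0.15918486]
stop top face pts [[68.8, -10.9], [67.6, 24.4], [81.7, 25.8], [79.6, -5.7]]
base in plate -0.06115769206018327 -0.000845321177700746
(array([-20.46,  23.  ,   6.73]), array([ -8.1,  24.2, -36.4]))
```

>>> step_arm(increments=[{"delta_pos":[-3,2,-2],"dr":[-1,3,-4],"fingers":1},{"delta_pos":[-6.5,5,-1.5],"dr":[-2.4,7.3,-11],"fingers":1},{"delta_pos":[-10,9,0],"dr":[-4,12,-18.2],"fingers":1},{"delta_pos":[-13.5,13.5,2],"dr":[-5.6,16.8,-25.3],"fingers":1},{"delta_pos":[-17,18,4],"dr":[-7,21,-32],"fingers":1}])

```text
time: 4.0
tool_pos: [0.5451, 0.0225, 0.1601]
tool_rot: [-3.126, 0.053, 1.261]
contact_force: [0.2, -0.5, -4.4]
opening: 0.0302
grip_force: 30.0
```

```bash
python3 - <<'E'
from h import *
d=np.array([np.cos(np.radians(BH)),np.sin(np.radians(BH))])
print(delta([*(B0+.02*d),.11],frame(BH,0)))
E
```

```text
(array([-5.85,  1.97,  5.3 ]), array([-1. ,  3. , -4.2]))
```

>>> step_arm(increments=[{"delta_pos":[-2,0.7,2],"dr":[-0.4,1,-1.4],"fingers":1},{"delta_pos":[-4,1.4,4],"dr":[-1,2,-3],"fingers":1},{"delta_pos":[-5.8,2,6.5],"dr":[-1,3,-4.2],"fingers":1},{"delta_pos":[-5.8,2,8.5],"dr":[-1,3,-4.2],"fingers":1},{"delta_pos":[-5.8,2,8.5],"dr":[-1,3,-4.2],"fingers":1}])

```text
time: 4.62
tool_pos: [0.5425, -0.0415, 0.0763]
tool_rot: [-3.136, 0.003, 1.329]
contact_force: [-0.6, -0.1, -4.7]
opening: 0.0297
grip_force: 30.0
```

```bash
python3 - <<'E'
from h import *
d=np.array([np.cos(np.radians(BH)),np.sin(np.radians(BH))])
print(delta([*(B0+.02*d),.054],frame(BH,0)))
for n in("scene","side"):
  p=viewer.camera_params(n); im=viewer.read_camera(n)[:,:,::-1]
  u=proj(p,[[*B0,.05]])[0].astype(int); c=im[u[1]-35:u[1]+30,u[0]-40:u[0]+40]; cv2.imwrite(f"pics/e_{n}.png",cv2.resize(c,None,fx=5,fy=5,interpolation=cv2.INTER_CUBIC))
a,b=[cv2.imread(f"pics/e_{n}.png") for n in("scene","side")]; cv2.imwrite("pics/e.png",np.hstack([a,b]))
E
```

```text
(array([0.05, 0.2 , 2.23]), array([-0.3,  0.1, -0.3]))
```

View pics/e.png

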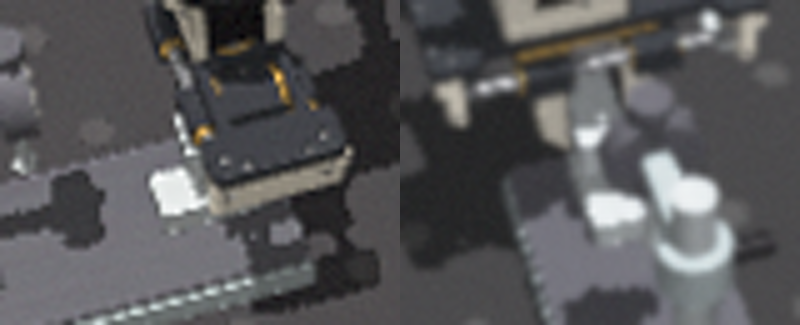

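The held block hovers over the base, displaced towards the open end. Lowering it.

>>> step_arm(increments=[{"delta_pos":[0,0.2,1],"dr":[-0.3,0.1,-0.3],"fingers":1},{"delta_pos":[0,0.2,1.6],"dr":[-0.3,0.1,-0.3],"fingers":1},{"delta_pos":[0,0.2,1.9],"dr":[-0.3,0.1,-0.3],"fingers":1},{"delta_pos":[0,0.2,2.1],"dr":[-0.3,0.1,-0.3],"fingers":1},{"delta_pos":[0,0.2,2.1],"dr":[-0.3,0.1,-0.3],"fingers":1}])

```text
time: 5.35
tool_pos: [0.5455, -0.042, 0.0563]
tool_rot: [3.139, 0.001, 1.334]
contact_force: [-0.1, -0.3, -3.7]
opening: 0.0297
grip_force: 30.0
```

>>> step_arm(increments=[{"delta_pos":[0,0,0.1],"dr":[0,0,0],"fingers":1},{"delta_pos":[0,0,0.1],"dr":[0,0,0],"fingers":1},{"delta_pos":[0,0,0.2],"dr":[0,0,0],"fingers":1},{"delta_pos":[0,0,0.2],"dr":[0,0,0],"fingers":1},{"delta_pos":[0,0,0.2],"dr":[0,0,0],"fingers":1}])

```text
time: 5.98
tool_pos: [0.5457, -0.042, 0.0554]
tool_rot: [3.138, 0.001, 1.334]
contact_force: [-2.5, 1.2, 5.4]
opening: 0.0297
grip_force: 30.0
```

The block is seated (about 9 N down). Sliding it most of the way towards the column with the grip, still in light contact.

>>> step_arm(increments=[{"delta_pos":[-0.2,0,-0.05],"dr":[0,0,0],"fingers":1},{"delta_pos":[-0.5,0,-0.05],"dr":[0,0,0],"fingers":1},{"delta_pos":[-0.9,0,-0.05],"dr":[0,0,0],"fingers":1},{"delta_pos":[-1.3,0,-0.05],"dr":[0,0,0],"fingers":1},{"delta_pos":[-1.5,0,-0.05],"dr":[0,0,0],"fingers":1}])

```text
time: 6.6
tool_pos: [0.5428, -0.0566, 0.0554]
tool_rot: [3.137, 0.0, 1.334]
contact_force: [2.2, 4.6, 4.4]
opening: 0.0295
grip_force: 30.0
```

>>> step_arm(increments=[{"delta_pos":[0,0,0],"dr":[0,0,0],"fingers":-0.2},{"delta_pos":[0,0,0],"dr":[0,0,0],"fingers":-0.2},{"delta_pos":[0,0,0],"dr":[0,0,0],"fingers":-0.2},{"delta_pos":[0,0,-4],"dr":[0,0,0],"fingers":-0.2},{"delta_pos":[4,0,-9],"dr":[0,0,0],"fingers":-0.2}])

```text
time: 7.22
tool_pos: [0.5502, -0.0199, 0.1437]
tool_rot: [3.141, 0.002, 1.331]
contact_force: [0.9, 0.9, -0.3]
opening: 0.0549
grip_force: 0.0
```

```bash
python3 - <<'E'
from h import *
im=viewer.read_camera("wrist")[:,:,::-1].copy(); p=viewer.camera_params("wrist")
cv2.imwrite("pics/w3.png",im); print(robot.observe()["tool_pos"])
print(proj(p,[[*B0,.078],[*B0,.05]]).round())
for lo in (225,245):
  for c in blobs(im,lo,600): print(lo,cv2.contourArea(c),quad(c).tolist(),[v for v in face(c,p)[1][0]])
E
```

```text
[ 0.55451638 -0.01508268  0.15121617]
[[254. 260.]
 [254. 244.]]
225 2272.0 [[280.0, 221.0], [279.0, 277.0], [242.0, 278.0], [241.0, 219.0]] [array([ 0.5476, -0.0514,  0.0835]), array([-0.222, -0.944, -0.245]), array([-0.088, -0.231,  0.969])]
225 1580.5 [[423.0, 43.0], [427.0, 73.0], [396.0, 84.0], [390.0, 52.0]] [array([ 0.7285,  0.0564, -0.0295]), array([-0.807, -0.015,  0.59 ]), array([0.589, 0.064, 0.806])]
245 2232.5 [[279.0, 221.0], [279.0, 277.0], [243.0, 278.0], [241.0, 219.0]] [array([ 0.547 , -0.0544,  0.0775]), array([-0.211, -0.954, -0.215]), array([-0.098, -0.198,  0.975])]
245 1557.5 [[421.0, 42.0], [428.0, 71.0], [396.0, 84.0], [391.0, 51.0]] [array([ 0.7271,  0.0575, -0.0264]), array([-0.795, -0.034,  0.605]), array([0.6  , 0.092, 0.794])]
```

View pics/w3.png

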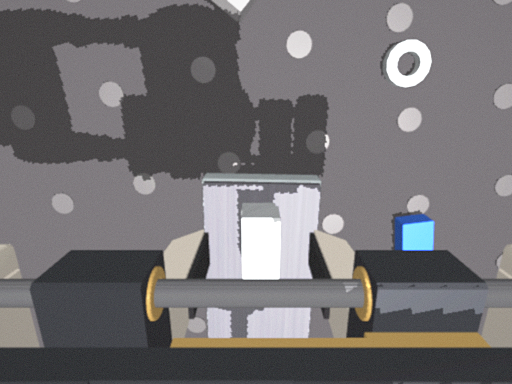

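The thick block lies square and central on the plate at (260,250), with its open-end face visible. Next, shut fingers go down behind it and push both ends flush.

```bash
python3 - <<'E'
from h import *
p=viewer.camera_params("wrist")
a=onplane(p,[[241,219.5],[280,220.5]],.078); d=np.array([np.cos(np.radians(BH)),np.sin(np.radians(BH))]); l=np.array([-d[1],d[0]])
print("thick rear along/lat from B0", ((a[:,:2]-B0)@np.c_[d,l]*1000).round(1).tolist())
for k in (.065,.0395):print(delta([*(B0+k*d),.036],frame(75.8,0)))
E
```

```text
thick rear along/lat from B0 [[35.5, 9.8], [34.5, -20.8]]
(array([ 1.66, -0.5 , 11.52]), array([ 0.7, -0.1,  0.6]))
(array([-0.89, -0.51, 11.51]), array([ 0.7, -0.1,  0.6]))
```

>>> step_arm(increments=[{"delta_pos":[1.7,-0.3,2],"dr":[0.7,0,0.6],"fingers":1},{"delta_pos":[1.7,-0.3,5],"dr":[0.7,0,0.6],"fingers":1},{"delta_pos":[1.7,-0.3,9],"dr":[0.7,0,0.6],"fingers":1},{"delta_pos":[1.7,-0.3,11.5],"dr":[0.7,0,0.6],"fingers":1},{"delta_pos":[1.7,-0.3,11.5],"dr":[0.7,0,0.6],"fingers":1}])

```text
time: 7.9
tool_pos: [0.5508, -0.0013, 0.0268]
tool_rot: [-3.128, 0.001, 1.324]
contact_force: [0.6, 0.9, 0.8]
opening: 0.0096
grip_force: 0.0
```

>>> step_arm(increments=[{"delta_pos":[-0.8,0,0],"dr":[0,0,0],"fingers":1},{"delta_pos":[-1.4,0,0],"dr":[0,0,0],"fingers":1},{"delta_pos":[-1.8,0,0],"dr":[0,0,0],"fingers":1},{"delta_pos":[-2.1,0,0],"dr":[0,0,0],"fingers":1},{"delta_pos":[-2.4,0,0],"dr":[0,0,0],"fingers":1}])

```text
time: 8.52
tool_pos: [0.5479, -0.024, 0.0303]
tool_rot: [-3.136, -0.001, 1.323]
contact_force: [2.1, 9.3, 5.8]
opening: 0.0
grip_force: 5.0
```

>>> step_arm(increments=[{"delta_pos":[0.3,0,-0.3],"dr":[0,0,0],"fingers":1},{"delta_pos":[0.3,0,-0.6],"dr":[0,0,0],"fingers":1},{"delta_pos":[-0.1,0,-0.6],"dr":[0,0,0],"fingers":1},{"delta_pos":[-0.5,0,-0.6],"dr":[0,0,0],"fingers":1},{"delta_pos":[-0.8,0,-0.6],"dr":[0,0,0],"fingers":1}])

```text
time: 9.15
tool_pos: [0.5452, -0.0318, 0.0353]
tool_rot: [-3.134, -0.001, 1.324]
contact_force: [1.9, 7.9, 4.0]
opening: 0.0009
grip_force: 3.7
```

```bash
python3 - <<'E'
from h import *
s=robot.observe(); print(s["tool_pos"],s["contact_force"])
r=[]
for n in("scene","side"):
  p=viewer.camera_params(n); im=viewer.read_camera(n)[:,:,::-1].copy(); cv2.imwrite(f"pics/f_{n}.png",im)
  u=proj(p,[[*B0,.06]])[0].astype(int); r.append(cv2.resize(im[u[1]-28:u[1]+28,u[0]-36:u[0]+30],None,fx=6,fy=6,interpolation=cv2.INTER_CUBIC))
cv2.imwrite("pics/f.png",np.hstack(r))
E
```

```text
[ 0.54521554 -0.03175549  0.03526798] [1.87330515 7.86783892 4.02499513]
```

View pics/f.png

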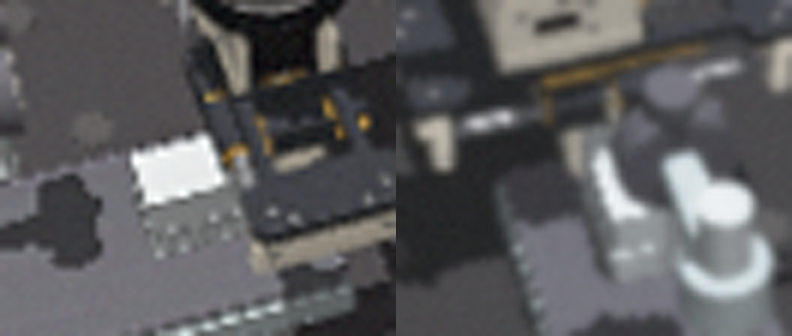

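The blocks now look end-flush at the open end, held against the fingers at about 8 N. I'll back off, lean 40°, and grip both blocks across at their rear part.

```bash
cat >> h.py <<'E'
PH=75.6
def lean_grip(c,back,z,away=0,lean=40,H=PH):
    F=frame(H,lean); d=np.array([np.cos(np.radians(H)),np.sin(np.radians(H))]); zt=F.as_matrix()[:,2]
    g=np.array([*(np.array(c)+back*d),z]); return g+.0188*zt-away*zt,F
E
python3 - <<'E'
from h import *
C=np.array([.5382,-.0705])
print(delta(*lean_grip(C,.016,.054,.09)),lean_grip(C,.016,.054,.09)[0])
E
```

```text
(array([ 2.29,  0.24, -7.33]), array([ -0.3, -40. ,   0.4])) [ 0.5535607  -0.01067403  0.10854236]
```

>>> step_arm(increments=[{"delta_pos":[2.5,0.1,-1],"dr":[0,0,0],"fingers":1},{"delta_pos":[4,0.2,-5],"dr":[0,-10,0],"fingers":0},{"delta_pos":[4,0.2,-7.3],"dr":[-0.1,-20,0.2],"fingers":-0.3},{"delta_pos":[3.5,0.2,-7.3],"dr":[-0.2,-30,0.3],"fingers":-0.3},{"delta_pos":[2.3,0.2,-7.3],"dr":[-0.3,-40,0.4],"fingers":-0.3}])

```text
time: 9.88
tool_pos: [0.5535, -0.0105, 0.1088]
tool_rot: [3.14, 0.704, 1.32]
contact_force: [0.3, -0.3, 0.1]
opening: 0.0358
grip_force: 0.0
```

```bash
python3 - <<'E'
from h import *
im=viewer.read_camera("wrist")[:,:,::-1].copy(); p=viewer.camera_params("wrist"); cv2.imwrite("pics/w4.png",im)
C=np.array([.5382,-.0705]); s=robot.observe(); print(s["tool_pos"],s["qpos"].round(2),s["opening"])
print(delta(*lean_grip(C,.016,.054)))
F=frame(PH,0).as_matrix(); l=F[:,1]
X=np.array([[*C,.078]])+np.array([[a,b,0] for a,b in((.03,.015),(.03,-.015),(-.03,-.015),(-.03,.015))])@F.T
print(proj(p,X).round(0).tolist())
for lo in (235,245):
  for c in blobs(im,lo,500):
    q=quad(c); print(lo,cv2.contourArea(c),q.tolist(), ((onplane(p,q,.078)[:,:2]-C)@F[:2,:2]*1000).round(1).tolist())
E
```

```text
[ 0.55190885 -0.01003816  0.10574654] [ 0.19  0.74  1.43 -0.65  1.38  0.69] 0.040025950520533926
(array([-0.07,  0.19,  8.8 ]), array([-0.1,  0.8,  0.3]))
[[284.0, 229.0], [240.0, 228.0], [243.0, 259.0], [279.0, 259.0]]
235 511.5 [[269.0, 327.0], [286.0, 311.0], [307.0, 332.0], [272.0, 336.0]] [[-386.3, 17.5], [-244.6, 37.4], [-444.0, 93.7], [-504.0, 27.4]]
235 1269.0 [[488.0, 308.0], [478.0, 346.0], [454.0, 347.0], [442.0, 334.0], [444.0, 319.0]] [[-216.9, 307.7], [-666.5, 560.6], [-692.9, 513.2], [-459.9, 366.1], [-298.5, 289.2]]
235 1254.0 [[281.0, 225.0], [278.0, 258.0], [243.0, 255.0], [240.0, 224.0]] [[35.8, 12.7], [-27.7, 14.1], [-21.1, -15.0], [37.0, -14.7]]
245 1235.0 [[488.0, 308.0], [478.0, 346.0], [452.0, 346.0], [442.0, 334.0], [444.0, 319.0]] [[-216.9, 307.7], [-666.5, 560.6], [-670.1, 496.0], [-459.9, 366.1], [-298.5, 289.2]]
245 1230.0 [[281.0, 225.0], [279.0, 257.0], [243.0, 255.0], [240.0, 224.0]] [[35.8, 12.7], [-25.3, 14.8], [-21.1, -15.0], [37.0, -14.7]]
```

>>> step_arm(increments=[{"delta_pos":[0,0,0],"dr":[0,0,0],"fingers":-0.3},{"delta_pos":[0,0.2,1],"dr":[0,0.8,0.3],"fingers":-0.3},{"delta_pos":[0.1,0.2,4],"dr":[0,0.8,0.3],"fingers":-0.3},{"delta_pos":[0.2,0.2,7],"dr":[0,0.8,0.3],"fingers":-0.3},{"delta_pos":[0.2,0.2,8.6],"dr":[0,0.8,0.3],"fingers":-0.3}])

```text
time: 10.55
tool_pos: [0.5405, -0.0654, 0.0402]
tool_rot: [3.14, 0.683, 1.311]
contact_force: [0.4, 0.1, -0.0]
opening: 0.0599
grip_force: 0.0
```

```bash
python3 - <<'E'
from h import *
C=np.array([.5392,-.0666]); s=robot.observe(); print(s["tool_pos"],s["contact_force"],s["opening"])
print(delta(*lean_grip(C,.016,.054)))
E
```

```text
[ 0.54048679 -0.06541444  0.04016015] [ 0.35344496  0.14230057 -0.01177467] 0.059875964281352057
(array([ 0.22, -0.1 , -0.11]), array([-0.2, -0.8, -0.4]))
```

>>> step_arm(increments=[{"delta_pos":[0.2,-0.1,-0.1],"dr":[-0.2,-0.8,-0.4],"fingers":1},{"delta_pos":[0.2,-0.1,-0.1],"dr":[-0.2,-0.8,-0.4],"fingers":1},{"delta_pos":[0.2,-0.1,-0.1],"dr":[-0.2,-0.8,-0.4],"fingers":1},{"delta_pos":[0.2,-0.1,-0.1],"dr":[-0.2,-0.8,-0.4],"fingers":1},{"delta_pos":[0.2,-0.1,-0.1],"dr":[-0.2,-0.8,-0.4],"fingers":1}], newtons=15)

```text
time: 11.18
tool_pos: [0.541, -0.0603, 0.0407]
tool_rot: [3.141, 0.699, 1.323]
contact_force: [-2.4, 5.7, 5.8]
opening: 0.0295
grip_force: 15.0
```

```bash
python3 - <<'E'
from h import *
s=robot.observe(); print(s["tool_pos"],s["tool_rot"],s["contact_force"],s["torque"],s["opening"])
S=viewer.camera_params("scene"); im=viewer.read_camera("scene")[:,:,::-1].copy(); cv2.imwrite("pics/g_scene.png",im)
im2=viewer.read_camera("side")[:,:,::-1].copy(); cv2.imwrite("pics/g_side.png",im2)
O=np.array([.5253,-.1204]); F=frame(PH,0).as_matrix()
for lo in (190,220):
  for c in blobs(im,lo,30,(205,185,255,225)):
    q=quad(c); print(lo,cv2.contourArea(c),q.tolist(),((onplane(S,q,.078)[:,:2]-O)@F[:2,:2]*1000).round(1).tolist())
E
```

```text
[ 0.54096397 -0.06025404  0.04066843] [3.14102277 0.69850963 1.32272605] [-2.35617809  5.65563706  5.75309971] [ 0.51744182  0.32650243 -0.38121615] 0.029515592466341792
190 34.0 [[245.0, 201.0], [245.0, 204.0], [238.0, 210.0], [235.0, 209.0], [243.0, 200.0]] [[86.0, 23.7], [83.0, 33.7], [58.2, 47.2], [51.1, 41.3], [81.6, 18.6]]
190 175.5 [[242.0, 188.0], [241.0, 200.0], [222.0, 205.0], [220.0, 198.0]] [[91.1, -23.4], [76.1, 16.8], [19.8, 16.6], [20.7, -8.8]]
220 152.5 [[241.0, 188.0], [241.0, 200.0], [221.0, 203.0], [220.0, 198.0]] [[88.3, -24.3], [76.1, 16.8], [18.9, 9.0], [20.7, -8.8]]
```

Both blocks are now squeezed across (29.5 mm) and the stack is centred on the plate line, with its centre at about x = -53 mm. Sliding along the plate.

>>> step_arm(increments=[{"delta_pos":[-0.38,0,0.32],"dr":[0,0,0],"fingers":1},{"delta_pos":[-1.0,0,0.84],"dr":[0,0,0],"fingers":1},{"delta_pos":[-1.69,0,1.41],"dr":[0,0,0],"fingers":1},{"delta_pos":[-2.37,0,1.99],"dr":[0,0,0],"fingers":1},{"delta_pos":[-3.06,0,2.57],"dr":[0,0,0],"fingers":1}])

```text
time: 11.9
tool_pos: [0.5325, -0.0988, 0.0407]
tool_rot: [3.138, 0.697, 1.322]
contact_force: [1.6, 7.4, 4.2]
opening: 0.0297
grip_force: 15.0
```

```bash
cat >> h.py <<'E'
O=np.array([.5253,-.1204])
def st():
    s=robot.observe(); F=frame(PH,0).as_matrix()
    print("plate xy",(-(s["tool_pos"][:2]-O)@F[:2,:2]*[1,-1]*1000).round(1),"z",s["tool_pos"][2].round(4),"head/lean",np.degrees(s["tool_rot"]).round(1),"F",s["contact_force"].round(1),"op",s["opening"].round(4),"j",s["qpos"].round(2))
E
python3 -c "from h import *; st()"
```

```text
Traceback (most recent call last):
  File "h.py", line 58, in st
    print("plate xy",(-(s["tool_pos"][:2]-O)@F[:2,:2]*[1,-1]*1000).round(1),"z",s["tool_pos"][2].round(4),"head/lean",np.degrees(s["tool_rot"]).round(1),"F",s["contact_force"].round(1),"op",s["opening"].round(4),"j",s["qpos"].round(2))
                                                                                                                                                                                              ^^^^^^^^^^^^^^^^^^
AttributeError: 'float' object has no attribute 'round'
```

>>> step_arm(increments=[{"delta_pos":[-0.38,-0.05,0.32],"dr":[0,0,0],"fingers":1},{"delta_pos":[-1.0,-0.1,0.84],"dr":[0,0,0],"fingers":1},{"delta_pos":[-1.69,-0.1,1.41],"dr":[0,0,0],"fingers":1},{"delta_pos":[-2.37,-0.1,1.99],"dr":[0,0,0],"fingers":1},{"delta_pos":[-3.06,-0.1,2.57],"dr":[0,0,0],"fingers":1}])

```text
time: 12.52
tool_pos: [0.5217, -0.1374, 0.0407]
tool_rot: [3.138, 0.697, 1.322]
contact_force: [2.3, 7.7, 4.1]
opening: 0.0299
grip_force: 15.0
```

```bash
sed -i 's/s\["opening"\].round(4)/round(s["opening"],4)/' h.py; python3 - <<'E'
from h import *
st()
S=viewer.camera_params("scene"); im=viewer.read_camera("scene")[:,:,::-1].copy(); cv2.imwrite("pics/i_scene.png",im)
im2=viewer.read_camera("side")[:,:,::-1].copy(); cv2.imwrite("pics/i_side.png",im2)
F=frame(PH,0).as_matrix()
for lo in (190,220):
  for c in blobs(im,lo,20,(175,185,245,235)):
    q=quad(c); print(lo,cv2.contourArea(c),q.tolist(),(-(onplane(S,q,.078)[:,:2]-O)@F[:2,:2]*[1,-1]*1000).round(1).tolist())
# stop and foot, expected
W=lambda x,y,z:[*(O-F[:2,0]*x/1000-F[:2,1]*-y/1000),.03+z/1000]
print("stop face ends",proj(S,[W(70,-25,12),W(70,25,12),W(82,25,12)]).round(1).tolist())
E
```

```text
plate xy [17.4  0.8] z 0.0407 head/lean [179.8  39.9  75.8] F [2.3 7.7 4.1] op 0.0299 j [-0.03  0.75  1.64 -0.79  1.08  0.72]
190 24.0 [[189.0, 215.0], [192.0, 220.0], [191.0, 224.0], [188.0, 220.0]] [[77.0, 20.5], [72.7, 39.4], [78.3, 51.3], [83.3, 35.9]]
190 36.5 [[217.0, 208.0], [218.0, 211.0], [210.0, 217.0], [209.0, 215.0]] [[-3.7, 22.1], [-3.7, 32.9], [22.7, 45.4], [23.7, 38.0]]
190 41.0 [[193.0, 207.0], [199.0, 206.0], [206.0, 210.0], [195.0, 213.0]] [[60.2, -2.5], [43.2, -0.6], [27.6, 19.0], [59.5, 19.2]]
190 29.5 [[232.0, 185.0], [225.0, 191.0], [223.0, 185.0]] [[-66.4, -43.1], [-41.0, -28.5], [-41.2, -51.4]]
190 41.5 [[191.0, 185.0], [175.0, 189.0], [177.0, 186.0]] [[48.2, -81.0], [96.0, -81.3], [88.2, -90.3]]
220 21.0 [[189.0, 215.0], [192.0, 221.0], [190.0, 224.0], [188.0, 219.0]] [[77.0, 20.5], [73.4, 42.6], [80.9, 50.4], [82.6, 32.6]]
220 25.5 [[218.0, 210.0], [215.0, 214.0], [209.0, 216.0], [216.0, 208.0]] [[-4.6, 29.6], [6.9, 40.0], [24.5, 41.2], [-1.0, 21.2]]
220 37.0 [[193.0, 207.0], [199.0, 206.0], [205.0, 210.0], [195.0, 212.0]] [[60.2, -2.5], [43.2, -0.6], [30.3, 18.1], [58.7, 15.9]]
220 24.0 [[231.0, 185.0], [227.0, 190.0], [225.0, 190.0], [223.0, 185.0]] [[-63.6, -44.1], [-47.5, -30.1], [-42.0, -32.0], [-41.2, -51.4]]
stop face ends [[189.6, 208.8], [193.4, 222.5], [189.3, 223.6]]
```

>>> step_arm(increments=[{"delta_pos":[-0.15,-0.05,0.13],"dr":[0,0,0],"fingers":1},{"delta_pos":[-0.31,-0.08,0.26],"dr":[0,0,0],"fingers":1},{"delta_pos":[-0.46,-0.08,0.39],"dr":[0,0,0],"fingers":1},{"delta_pos":[-0.61,-0.08,0.51],"dr":[0,0,0],"fingers":1},{"delta_pos":[-0.69,-0.08,0.58],"dr":[0,0,0],"fingers":1}])

```text
time: 13.25
tool_pos: [0.5186, -0.1456, 0.0407]
tool_rot: [3.138, 0.697, 1.322]
contact_force: [2.6, 9.2, 7.0]
opening: 0.0301
grip_force: 15.0
```

>>> step_arm(increments=[{"delta_pos":[-0.08,0,0.065],"dr":[0,0,0],"fingers":1},{"delta_pos":[-0.15,0,0.13],"dr":[0,0,0],"fingers":1},{"delta_pos":[-0.19,0,0.16],"dr":[0,0,0],"fingers":1},{"delta_pos":[-0.23,0,0.19],"dr":[0,0,0],"fingers":1},{"delta_pos":[-0.23,0,0.19],"dr":[0,0,0],"fingers":1}])

```text
time: 13.88
tool_pos: [0.5181, -0.1475, 0.0406]
tool_rot: [3.138, 0.696, 1.322]
contact_force: [3.0, 13.8, 7.1]
opening: 0.0301
grip_force: 15.0
```

```bash
python3 -c "from h import *; st()"
```

```text
plate xy [28.  -0.2] z 0.0406 head/lean [179.8  39.9  75.7] F [ 3.  13.8  7.1] op 0.0301 j [-0.05  0.74  1.66 -0.8   1.07  0.72]
```

>>> step_arm(increments=[{"delta_pos":[-0.08,0,0.065],"dr":[0,0,0],"fingers":1},{"delta_pos":[-0.11,0,0.1],"dr":[0,0,0],"fingers":1},{"delta_pos":[-0.15,0,0.13],"dr":[0,0,0],"fingers":1},{"delta_pos":[-0.15,0,0.13],"dr":[0,0,0],"fingers":1},{"delta_pos":[-0.15,0,0.13],"dr":[0,0,0],"fingers":1}])

```text
time: 14.5
tool_pos: [0.5177, -0.1492, 0.0406]
tool_rot: [3.137, 0.696, 1.322]
contact_force: [2.1, 15.1, 8.2]
opening: 0.0299
grip_force: 15.0
```

```bash
python3 - <<'E'
from h import *
st()
r=[]
for n,c in(("scene",(205,212)),("side",(248,250))):
  p=viewer.camera_params(n); im=viewer.read_camera(n)[:,:,::-1].copy(); cv2.imwrite(f"pics/k_{n}.png",im)
  F=frame(PH,0).as_matrix(); u=proj(p,[[*(O-F[:2,0]*.04),.05]])[0].astype(int); r.append(cv2.resize(im[u[1]-32:u[1]+28,u[0]-33:u[0]+33],None,fx=6,fy=6,interpolation=cv2.INTER_CUBIC))
cv2.imwrite("pics/k.png",np.hstack(r))
E
```

```text
plate xy [29.8 -0.2] z 0.0406 head/lean [179.8  39.9  75.7] F [ 2.1 15.1  8.2] op 0.0299 j [-0.05  0.74  1.66 -0.8   1.07  0.72]
```

```bash
python3 - <<'E'
from h import *
F=frame(PH,0).as_matrix()
for nm in ("g","i","k"):
  im=cv2.imread(f"pics/{nm}_scene.png"); S=viewer.camera_params("scene")
  # brightness along the top-face line, plate y=+8..+13, z=48
  for y in (9,13):
    xs=np.arange(-35,95,2.5); X=np.array([[*(O-F[:2,0]*x/1000+F[:2,1]*y/1000),.078] for x in xs])
    u=proj(S,X).astype(np.float32); v=cv2.remap(im.min(2),u[:,0].reshape(1,-1),u[:,1].reshape(1,-1),cv2.INTER_LINEAR)[0]
    print(nm,y,[(float(x),int(a)) for x,a in zip(xs,v) if -35<=x][::1] if 0 else " ".join(f"{int(a)}" for a in v))
E
```

```text
g 9 231 231 231 232 233 237 234 162 103 113 113 114 114 111 90 57 58 57 57 58 59 58 59 59 58 57 64 68 65 78 90 74 74 86 75 71 70 57 68 83 72 57 62 95 120 120 117 97 66 56 57 59
g 13 235 231 232 234 237 234 205 118 104 112 114 113 114 113 101 57 57 57 57 56 57 56 58 59 57 56 57 56 55 57 56 55 57 57 57 56 58 55 54 55 55 56 71 105 117 119 114 87 59 58 60 59
i 9 55 53 49 48 47 46 46 50 54 51 55 55 51 66 128 208 232 230 220 141 111 113 115 117 116 116 114 132 186 237 232 232 230 231 232 232 234 240 242 84 65 57 63 95 123 123 118 99 65 56 56 58
i 13 55 51 51 49 49 49 46 44 65 58 52 51 60 82 145 241 234 234 231 201 157 138 143 125 117 131 148 159 193 233 233 232 232 232 234 234 233 240 215 109 51 56 71 103 117 118 114 88 59 55 55 59
k 9 44 42 50 58 58 54 53 50 48 45 41 44 52 56 53 55 55 54 53 68 99 115 115 117 115 116 114 131 185 237 232 231 231 230 230 230 231 231 231 232 233 234 231 189 105 117 118 98 65 56 57 57
k 13 49 47 52 59 59 57 56 49 46 48 54 67 85 90 57 52 52 57 72 116 162 120 134 126 117 120 141 171 197 230 232 235 236 231 231 235 234 231 231 234 237 237 237 228 114 114 113 87 57 54 59 58
```

View pics/k.png

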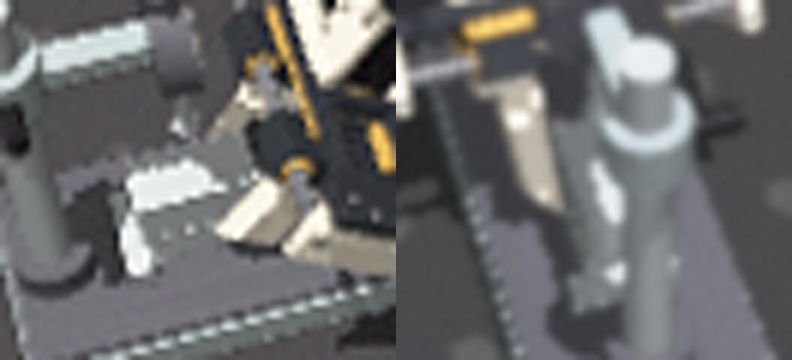

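The stack is at or nearly at the stop (stop top at (135,245), stack front edge at (128,190) in the crop), with no slip so far. I'll creep on with the force watched.

>>> step_arm(increments=[{"delta_pos":[-0.08,0,0.065],"dr":[0,0,0],"fingers":1},{"delta_pos":[-0.11,0,0.1],"dr":[0,0,0],"fingers":1},{"delta_pos":[-0.15,0,0.13],"dr":[0,0,0],"fingers":1},{"delta_pos":[-0.19,0,0.16],"dr":[0,0,0],"fingers":1},{"delta_pos":[-0.19,0,0.16],"dr":[0,0,0],"fingers":1}])

```text
time: 15.22
tool_pos: [0.5171, -0.1516, 0.0406]
tool_rot: [3.137, 0.696, 1.322]
contact_force: [2.4, 15.5, 9.3]
opening: 0.0301
grip_force: 15.0
```

```bash
cat >> h.py <<'E'
def front(nm):
  im=viewer.read_camera("scene")[:,:,::-1].copy(); cv2.imwrite(f"pics/{nm}_scene.png",im); S=viewer.camera_params("scene"); F=frame(PH,0).as_matrix(); out=[]
  for y in (5,9,13):
    xs=np.arange(40,95,.5); X=np.array([[*(O-F[:2,0]*x/1000+F[:2,1]*y/1000),.078] for x in xs])
    u=proj(S,X).astype(np.float32); v=cv2.remap(im.min(2),u[:,0].reshape(1,-1),u[:,1].reshape(1,-1),cv2.INTER_LINEAR)[0]
    out.append(float(xs[np.where(v>170)[0].max()]))
  print("front",out)
E
python3 -c "from h import *; st(); front('l')"
```

```text
plate xy [32.2 -0.2] z 0.0406 head/lean [179.8  39.9  75.7] F [ 2.4 15.5  9.3] op 0.0301 j [-0.05  0.74  1.66 -0.8   1.06  0.72]
front [75.0, 75.5, 76.0]
```

```bash
python3 - <<'E'
from h import *
F=frame(PH,0).as_matrix(); S=viewer.camera_params("scene")
for nm in "gikl":
  im=cv2.imread(f"pics/{nm}_scene.png"); x0={"g":-20,"i":58,"k":70,"l":72}[nm]
  for z in (42,34,26,18,14,8):
    xs=np.arange(x0-24,x0+14,2); X=np.array([[*(O-F[:2,0]*x/1000+F[:2,1]*.015),.03+z/1000] for x in xs])
    u=proj(S,X).astype(np.float32); v=cv2.remap(im.min(2),u[:,0].reshape(1,-1),u[:,1].reshape(1,-1),cv2.INTER_LINEAR)[0]
    print(nm,z,xs[0]," ".join(str(int(a)) for a in v))
E
```

```text
g 42 -44 157 154 168 193 189 175 150 167 200 210 188 164 158 117 100 104 110 113 112
g 34 -44 117 117 117 116 117 118 118 119 119 118 120 122 117 109 104 110 113 113 113
g 26 -44 119 119 120 120 117 118 119 118 119 120 120 119 115 111 108 111 114 114 113
g 18 -44 122 129 141 138 112 116 124 136 125 117 115 116 116 110 112 114 115 114 113
g 14 -44 121 128 130 121 112 118 127 134 124 115 108 113 117 108 110 116 116 113 112
g 8 -44 118 118 117 117 120 121 120 120 119 117 112 113 115 106 107 115 116 114 113
i 42 34 167 191 215 204 178 167 172 197 213 192 174 193 209 174 70 61 58 50 83
i 34 34 116 114 115 118 118 118 117 116 116 118 119 119 118 115 109 109 110 97 124
i 26 34 117 117 118 117 118 120 120 121 119 119 120 120 120 116 113 116 113 123 157
i 18 34 142 158 129 115 116 123 135 142 122 119 126 130 124 114 105 110 112 105 132
i 14 34 151 165 133 117 116 123 132 141 119 114 127 136 132 123 115 112 112 108 136
i 8 34 118 119 119 117 116 112 108 116 117 117 118 121 125 124 118 113 108 125 164
k 42 46 139 126 163 179 171 144 136 148 169 176 162 143 152 162 177 192 161 112 106
k 34 46 11
[... 207 characters left out ...]
17 120 135 165 209 228 235 234 214
k 14 46 118 133 144 129 112 118 124 127 126 118 115 122 147 189 224 235 234 231 195
k 8 46 116 115 117 119 119 119 120 119 119 121 119 136 171 229 241 235 235 231 193
l 42 48 120 150 164 160 141 135 150 173 180 163 145 158 170 168 156 136 115 111 75
l 34 48 118 117 115 114 112 114 118 119 119 118 119 118 116 138 177 215 196 141 64
l 26 48 117 124 120 118 117 117 120 123 120 119 119 119 122 147 191 227 234 209 79
l 18 48 143 171 149 114 116 124 136 152 134 117 118 120 136 168 196 220 236 214 137
l 14 48 131 144 130 111 115 122 126 125 117 114 118 135 170 213 234 236 232 195 127
l 8 48 114 117 118 120 120 119 118 118 119 119 134 167 224 240 235 235 231 194 86
```

```bash
cat >> h.py <<'E'
def rear(nm):
  im=viewer.read_camera("wrist")[:,:,::-1].copy(); cv2.imwrite(f"pics/{nm}_w.png",im); p=viewer.camera_params("wrist"); F=frame(PH,0).as_matrix()
  W=lambda x,y,z:[*(O-F[:2,0]*x/1000+F[:2,1]*y/1000),.03+z/1000]
  print("rear corners (10: z48,20,0)",proj(p,[W(10,0,48),W(10,0,20),W(10,0,0),W(-20,0,0)]).round(0).tolist())
  for y in(-8,0,8):
    a,b=proj(p,[W(22,y,48),W(-15,y,0)]); n=int(abs(b[1]-a[1]))+1
    u=np.linspace(a,b,n).astype(np.float32); v=cv2.remap(im.min(2),u[:,0].reshape(1,-1),u[:,1].reshape(1,-1),cv2.INTER_LINEAR)[0]
    print(y,a.round(),b.round()," ".join(str(int(k)) for k in v))
E
python3 -c "from h import *; rear('l')"
```

```text
rear corners (10: z48,20,0) [[261.0, 311.0], [260.0, 250.0], [260.0, 213.0], [261.0, 180.0]]
-8 [243. 317.] [243. 186.] 195 196 199 199 195 205 228 232 230 222 178 141 136 141 141 143 145 145 147 152 147 151 148 156 147 147 141 142 135 131 133 135 121 126 125 124 109 95 114 187 220 223 222 220 223 221 221 223 225 225 222 223 219 219 218 222 221 224 224 224 224 227 225 216 190 193 197 195 208 230 230 228 226 225 223 223 223 223 223 225 226 226 226 226 226 225 226 227 229 230 230 231 231 229 225 222 221 221 221 224 225 225 226 217 172 120 102 104 102 100 102 103 100 114 163 201 208 206 206 204 206 207 207 208 208 185 140 107 102 103 101
0 [260. 317.] [261. 186.] 197 197 199 194 194 204 226 231 229 223 172 137 132 138 144 145 143 146 148 147 150 150 151 151 145 146 142 139 134 132 135 134 120 122 126 119 110 96 118 191 226 227 225 224 223 223 222 223 223 228 228 228 227 226 226 226 224 224 223 223 221 222 222 213 195 189 192 192 204 225 227 224 224 224 224 223 223 223 224 224 223 223 224 225 225 226 229 228 228 227 224 224 224 225 226 225 223 222 221 223 224 224 225 218 175 119 101 100 101 100 97 112 162 201 209 209 207 206 208 206 205 206 206 207 206 184 137 106 101 102 103
8 [278. 317.] [279. 186.] 193 194 194 194 190 197 221 227 228 223 170 139 135 141 142 145 147 145 149 149 150 152 150 148 146 143 140 141 133 134 134 137 123 120 126 122 104 93 121 191 227 229 228 226 224 223 223 225 227 231 230 228 228 227 226 223 224 227 226 227 227 227 226 218 194 190 193 196 221 244 238 226 221 224 226 225 226 224 223 223 223 223 223 224 223 224 225 226 226 224 223 224 222 220 221 223 223 223 224 225 225 225 226 217 174 119 100 101 101 100 100 101 101 101 100 102 103 102 102 101 102 103 103 104 105 105 103 105 102 103 106
```

```bash
python3 - <<'E'
from h import *
p=viewer.camera_params("wrist"); F=frame(PH,0).as_matrix()
W=lambda x,y,z:[*(O-F[:2,0]*x/1000+F[:2,1]*y/1000),.03+z/1000]
for x in (6,8,10,12,14,16): print(x,proj(p,[W(x,0,20),W(x,0,0)])[:,1].round(1), proj(p,[W(x,15,10),W(x,-15,10),W(x,15,34),W(x,-15,34)])[:,0].round(1))
im=cv2.imread("pics/l_w.png").min(2)
for r in (270,262,257,251,246,235,222): print(r," ".join(str(int(v)) for v in im[r,222:300]))
E
```

```text
6 [246.9 209.6] [291.3 229.3 294.4 226.7]
8 [248.6 211.5] [290.9 229.6 293.9 227.1]
10 [250.2 213.4] [290.5 229.9 293.5 227.4]
12 [251.8 215.3] [290.2 230.2 293.1 227.8]
14 [253.3 217.1] [289.8 230.4 292.7 228.1]
16 [254.9 218.9] [289.5 230.7 292.3 228.4]
270 48 57 46 50 41 109 198 227 230 226 226 224 225 227 224 224 220 221 221 223 225 223 220 221 219 222 224 222 223 222 220 223 226 224 225 226 227 227 223 224 221 224 225 226 224 225 224 226 228 226 225 226 227 228 228 230 225 223 224 225 226 228 226 225 226 227 230 205 122 54 41 47 54 54 52 45 74 136
262 49 51 55 48 41 80 159 218 228 225 224 225 222 227 228 226 225 225 225 226 224 222 218 218 222 225 226 224 221 221 220 219 222 221 222 220 220 226 226 226 227 229 227 225 224 222 223 224 224 225 225 227 226 224 228 224 223 228 228 232 230 225 223 223 227 229 213 140 67 49 51 55 53 52 66 124 180 202
257 88 58 54 54 49 56 131 197 228 223 223 223 221 226 220 222 225 225 228 226 223 224 226 225 221 220 220 221 225 225 223 222 219 223 220 222 221 220 221 220 223 223 225 225 226 226 227 226 223 224 224 222 226 226 224 226 227 226 226 225 
[... 607 characters left out ...]
9 241 236 231 225 227 225 228 229 203 127 56 48 105 174 203 207 206 204 203
235 202 204 206 203 143 80 100 197 222 221 224 226 232 233 229 230 227 227 224 227 227 226 226 223 223 224 224 221 225 226 225 224 226 228 227 226 228 223 225 222 222 223 224 225 224 226 224 222 224 222 225 227 227 223 225 226 222 222 223 223 225 227 225 225 227 230 209 126 69 127 191 208 204 203 202 209 201 202
222 97 99 98 104 103 98 108 155 214 229 227 223 224 223 224 223 227 225 221 220 221 224 232 232 230 230 232 226 224 227 226 227 225 223 221 221 224 221 226 226 226 223 224 226 227 228 224 224 222 222 223 222 225 224 225 224 222 222 222 223 225 225 226 224 227 214 154 108 102 103 100 105 106 104 107 99 103 103
```

The wrist profile shows the base rear at x = 10 mm, so the base is against the stop, but there is a ledge of about 6 mm. The thick block was dragged on over the blocked base. I'll release, regrip only the thick block higher up, and slide it back.

>>> step_arm(increments=[{"delta_pos":[0,0,0],"dr":[0,0,0],"fingers":0.2},{"delta_pos":[0,0,0],"dr":[0,0,0],"fingers":0.2},{"delta_pos":[-0.6,0,-0.75],"dr":[0,0,0],"fingers":0.2},{"delta_pos":[-1.22,0,-1.46],"dr":[0,0,0],"fingers":0.2},{"delta_pos":[-1.22,0,-1.46],"dr":[0,0,0],"fingers":0.2}])

```text
time: 15.95
tool_pos: [0.5159, -0.1541, 0.0602]
tool_rot: [3.139, 0.699, 1.321]
contact_force: [0.2, 0.0, -1.0]
opening: 0.0368
grip_force: 0.0
```

```bash
cat >> h.py <<'E'
def rear2(nm):
  im=viewer.read_camera("wrist")[:,:,::-1].copy(); cv2.imwrite(f"pics/{nm}_w.png",im); p=viewer.camera_params("wrist"); F=frame(PH,0).as_matrix()
  W=lambda x,y,z:[*(O-F[:2,0]*x/1000+F[:2,1]*y/1000),.03+z/1000]
  for x in (4,10,16): print(x,"rows z48,20,0",proj(p,[W(x,0,48),W(x,0,20),W(x,0,0)])[:,1].round(1))
  g=im.min(2)
  for y in(-8,0,8):
    a,b=proj(p,[W(10,y,20),W(10,y,0)]); r0,r1=int(max(a[1],b[1]))+45,int(min(a[1],b[1]))-8; c=int(a[0])
    print(y,"from row",r0," ".join(str(int(k)) for k in g[r1:r0+1,c-2:c+3].mean(1)[::-1]))
E
python3 -c "from h import *; st(); rear2('m')"
```

```text
plate xy [35.  -0.7] z 0.0602 head/lean [179.9  40.   75.7] F [ 0.2  0.  -1. ] op 0.0368 j [-0.06  0.71  1.66 -0.79  1.09  0.69]
4 rows z48,20,0 [261.9 206.5 173.2]
10 rows z48,20,0 [266.5 212.5 179.7]
16 rows z48,20,0 [270.8 218.  185.9]
-8 from row 257 217 219 218 219 219 219 219 220 220 220 220 220 220 219 218 218 217 216 215 214 216 216 212 215 215 215 214 217 218 218 216 215 215 215 215 217 216 218 219 221 221 205 188 186 186 186 191 215 225 223 221 218 218 218 217 219 217 218 219 219 219 220 220 221 220 222 223 224 224 224 221 220 218 216 216 217 218 222 215 154 102 94 97 100 97 98 98
0 from row 257 219 218 220 220 221 222 222 222 222 223 221 221 220 220 220 221 220 220 220 220 219 219 218 219 217 217 218 220 218 221 220 221 219 219 219 217 218 216 216 217 214 203 180 182 185 184 187 210 223 219 218 218 219 218 218 218 217 218 218 219 220 218 219 222 220 220 219 220 219 219 217 218 217 218 216 218 216 222 214 151 102 95 97 99 97 96 101
8 from row 257 219 219 218 218 219 218 220 219 220 221 221 222 220 221 220 219 220 219 220 221 220 219 219 219 219 220 221 220 222 222 221 220 222 220 220 220 219 219 219 220 221 213 185 181 185 184 196 225 237 227 218 217 219 218 217 217 216 217 216 217 219 219 219 219 219 217 217 217 216 216 216 217 216 218 219 218 218 223 213 152 100 94 101 121 125 122 108
```

>>> step_arm(increments=[{"delta_pos":[0,0,0],"dr":[0,0,0],"fingers":1},{"delta_pos":[0,0,0],"dr":[0,0,0],"fingers":1},{"delta_pos":[0.15,0,-0.13],"dr":[0,0,0],"fingers":1},{"delta_pos":[0.31,0,-0.26],"dr":[0,0,0],"fingers":1},{"delta_pos":[0.46,0,-0.39],"dr":[0,0,0],"fingers":1}], newtons=12)

```text
time: 16.62
tool_pos: [0.5166, -0.1482, 0.0591]
tool_rot: [-3.14, 0.7, 1.323]
contact_force: [-0.8, -2.8, 1.5]
opening: 0.0304
grip_force: 11.9
```

```bash
python3 -c "from h import *; st(); rear2('n')"
```

```text
plate xy [29.1 -1.6] z 0.0591 head/lean [-179.9   40.1   75.8] F [-0.8 -2.8  1.5] op 0.0304 j [-0.05  0.71  1.65 -0.79  1.1   0.69]
4 rows z48,20,0 [267.9 213.7 180.8]
10 rows z48,20,0 [272.2 219.2 187. ]
16 rows z48,20,0 [276.2 224.4 192.8]
-8 from row 264 220 220 220 220 221 221 219 219 219 219 219 218 219 219 218 220 220 221 221 221 221 221 220 219 218 217 215 216 216 215 215 215 214 215 217 217 218 218 216 218 216 216 216 217 218 218 210 211 221 221 220 219 219 219 219 220 219 220 221 220 221 221 220 222 222 223 224 225 224 223 221 219 217 218 218 219 222 217 169 114 96 99 100 100 100 98 97
0 from row 264 219 221 220 221 221 222 221 220 220 219 220 221 222 223 223 222 223 222 223 222 221 221 221 222 221 221 220 220 220 219 218 218 218 218 219 221 220 220 221 221 220 220 218 218 217 217 207 210 221 219 218 219 220 219 218 219 219 220 219 219 222 222 220 221 220 221 221 219 218 219 220 218 219 217 218 220 222 216 167 112 94 96 99 98 98 99 97
8 from row 264 218 219 219 219 219 220 220 219 219 220 218 220 219 220 219 220 221 221 222 222 221 220 221 220 220 221 220 221 220 219 220 220 220 219 221 222 222 223 221 221 222 221 221 220 220 220 218 215 222 220 219 219 219 218 217 219 217 218 219 219 220 219 219 219 218 218 217 218 218 216 218 218 218 219 220 218 222 215 165 113 96 95 101 101 96 99
```

The ledge is closed to about half a millimetre and the base hasn't moved. I'll release, back off, and give the base a light push from behind to seat it on the stop.

>>> step_arm(increments=[{"delta_pos":[0,0,0],"dr":[0,0,0],"fingers":0.2},{"delta_pos":[0,0,0],"dr":[0,0,0],"fingers":0.2},{"delta_pos":[0,0,-2],"dr":[0,0,0],"fingers":0.2},{"delta_pos":[0,0,-5],"dr":[0,0,0],"fingers":0.2},{"delta_pos":[0,0.1,-7],"dr":[0,0,0],"fingers":1}])

```text
time: 17.3
tool_pos: [0.5294, -0.1037, 0.1135]
tool_rot: [3.141, 0.698, 1.323]
contact_force: [0.2, -0.7, -0.2]
opening: 0.0306
grip_force: 0.0
```

```bash
python3 - <<'E'
from h import *
st(); rear2('o'); p=viewer.camera_params("wrist"); F=frame(PH,0).as_matrix()
W=lambda x,y,z:[*(O-F[:2,0]*x/1000+F[:2,1]*y/1000),.03+z/1000]
g=cv2.imread("pics/o_w.png").min(2).astype(float)
for z in(8,14,26,34,40):
  a,b=proj(p,[W(9,-15,z),W(9,15,z)]); r=int((a[1]+b[1])/2); row=g[r-1:r+2].mean(0); c=int((a[0]+b[0])/2)
  L=c; 
  while row[L]>160: L-=1
  Rr=c
  while row[Rr]>160: Rr+=1
  lf=lambda i,j:i+(160-row[i])/(row[j]-row[i]) if row[j]!=row[i] else i
  print(z,r,"expected",a[0].round(1),b[0].round(1),"seen",round(lf(L,L+1),1),round(Rr-(160-row[Rr])/(row[Rr-1]-row[Rr]),1))
F2=frame(PH,40); print(delta([*(O-F[:2,0]*-.018),.041],F2))
E
```

```text
plate xy [-17.2  -0.2] z 0.1135 head/lean [180.   40.   75.8] F [ 0.2 -0.7 -0.2] op 0.0306 j [ 0.03  0.66  1.57 -0.71  1.24  0.63]
4 rows z48,20,0 [210.7 176.9 155.3]
10 rows z48,20,0 [215.  181.6 160.2]
16 rows z48,20,0 [219.  186.1 165. ]
-8 from row 226 177 175 174 174 175 174 176 173 175 176 171 180 211 211 202 203 202 202 202 202 202 203 205 206 203 202 204 202 201 199 199 196 195 198 199 200 199 198 199 200 198 200 202 202 200 187 196 200 204 202 203 204 203 207 208 209 207 206 204 202 200 203 200 200 206 203 135 90 87 90 89 87 88 106 162
0 from row 226 174 175 175 175 173 173 174 174 174 171 193 218 234 227 208 202 203 202 202 205 206 205 206 205 207 204 203 203 204 206 202 201 202 201 201 203 203 202 203 203 200 201 199 198 193 185 196 202 204 200 201 204 204 204 204 203 204 202 203 201 200 202 203 200 207 204 136 89 88 89 90 88 86 106 161
8 from row 226 173 171 173 173 172 172 172 170 167 177 223 249 253 239 207 201 201 203 203 202 204 205 204 203 204 204 204 205 204 202 203 202 204 202 205 206 205 206 204 204 204 204 201 202 196 186 195 203 199 201 202 201 203 202 200 200 200 201 200 201 200 201 201 204 207 204 134 88 87 89 88 86 96 135 177
8 167 expected 237.7 277.3 seen 238.6 325.3
14 174 expected 237.5 277.6 seen 238.6 323.1
26 187 expected 236.9 278.2 seen 235.7 319.0
34 196 expected 236.5 278.6 seen 235.6 316.2
40 204 expected 236.2 278.9 seen 231.6 313.7
(array([ 4.72, -0.12,  5.72]), array([ 0.4, -0.1,  0.1]))
```

The ends are flush now and the base rear sits at x = 10 mm. There is a sideways step of about 1.5 mm between the blocks, so I'll squeeze both across again in place.

```bash
python3 - <<'E'
from h import *
st(); F=frame(PH,0).as_matrix(); F2=frame(PH,40); z=F2.as_matrix()[:,2]
P=lambda x,y,h:np.array([*(O-F[:2,0]*x/1000+F[:2,1]*y/1000),h])
t=P(31,0,.0412); print(delta(t-.06*z,F2),delta(t,F2))
E
```

```text
plate xy [-18.5   0.9] z 0.1151 head/lean [179.7  39.9  75.7] F [1.  0.7 1.7] op 0.0271 j [ 0.03  0.65  1.56 -0.71  1.24  0.63]
(array([ 0.95, -0.11,  2.85]), array([ 0.4, -0.1,  0.1])) (array([ 0.95, -0.14,  8.85]), array([ 0.4, -0.1,  0.1]))
```

>>> step_arm(increments=[{"delta_pos":[0.95,-0.1,0.5],"dr":[0.3,0,0],"fingers":-0.1},{"delta_pos":[0.95,-0.1,1],"dr":[0.3,0,0],"fingers":-0.1},{"delta_pos":[0.95,-0.1,2.8],"dr":[0.3,0,0],"fingers":-0.1},{"delta_pos":[0.95,-0.1,6],"dr":[0.3,0,0],"fingers":-0.1},{"delta_pos":[0.95,-0.1,8.6],"dr":[0.3,0,0],"fingers":-0.1}])

```text
time: 17.98
tool_pos: [0.5147, -0.1525, 0.0387]
tool_rot: [-3.133, 0.699, 1.324]
contact_force: [-0.8, -0.6, -0.2]
opening: 0.0509
grip_force: 0.0
```

```bash
python3 - <<'E'
from h import *
st(); F=frame(PH,0).as_matrix()
print(delta([*(O-F[:2,0]*.031),.0412],frame(PH,40)))
E
```

```text
plate xy [33.7 -2.2] z 0.0387 head/lean [-179.5   40.1   75.9] F [-0.8 -0.6 -0.2] op 0.0509 j [-0.05  0.75  1.66 -0.8   1.07  0.71]
(array([ 0.05,  0.22, -0.37]), array([-0.3,  0.1,  0.2]))
```

>>> step_arm(increments=[{"delta_pos":[0,0.2,-0.35],"dr":[-0.3,0.1,0.2],"fingers":-0.1},{"delta_pos":[0,0.2,-0.35],"dr":[-0.3,0.1,0.2],"fingers":0.2},{"delta_pos":[0,0.2,-0.35],"dr":[-0.3,0.1,0.2],"fingers":1},{"delta_pos":[0,0.2,-0.35],"dr":[-0.3,0.1,0.2],"fingers":1},{"delta_pos":[0,0.2,-0.35],"dr":[-0.3,0.1,0.2],"fingers":1}], newtons=15)

```text
time: 18.6
tool_pos: [0.5183, -0.1487, 0.044]
tool_rot: [3.139, 0.697, 1.318]
contact_force: [-3.6, 5.2, 4.9]
opening: 0.0297
grip_force: 15.0
```

```bash
python3 -c "from h import *; st(); rear2('q')"
```

```text
plate xy [29.1  0.3] z 0.044 head/lean [179.9  40.   75.5] F [-3.6  5.2  4.9] op 0.0297 j [-0.05  0.74  1.65 -0.8   1.08  0.71]
4 rows z48,20,0 [301.7 241.2 204.8]
10 rows z48,20,0 [305.  246.1 210.6]
16 rows z48,20,0 [308.1 250.8 216. ]
-8 from row 291 143 139 134 133 133 134 123 122 125 120 108 92 113 186 225 225 223 221 221 222 220 220 220 221 220 219 221 222 222 224 223 222 221 222 221 221 221 222 223 224 224 225 226 226 226 224 210 216 226 226 224 224 223 222 224 223 225 224 225 227 225 226 227 227 228 228 231 230 230 228 225 223 224 222 223 224 225 225 225 225 225 193 129 100 102 103 102 103 101 99
0 from row 291 142 140 134 130 135 134 123 121 126 121 107 92 114 186 227 226 225 225 225 224 224 224 223 222 223 224 223 225 225 226 226 226 225 224 224 223 223 222 222 221 221 221 221 221 221 216 204 224 228 225 223 224 223 223 224 223 223 224 225 225 225 226 227 225 225 225 225 224 224 224 224 223 223 222 223 223 223 223 225 227 226 180 121 100 102 102 102 102 102 98
8 from row 291 142 139 135 130 135 135 124 122 125 120 108 93 112 187 227 227 226 225 225 225 224 224 224 223 225 226 226 227 228 228 227 227 226 225 225 225 225 225 225 224 224 224 224 223 225 220 208 226 229 225 223 224 222 224 223 221 223 223 223 223 225 225 225 224 222 223 222 223 223 222 223 224 223 223 224 223 223 223 224 227 225 177 118 98 101 101 103 99 103 101
```

>>> step_arm(increments=[{"delta_pos":[0,0,0],"dr":[0,0,0],"fingers":0.2},{"delta_pos":[0,0,0],"dr":[0,0,0],"fingers":0.2},{"delta_pos":[0,0,-2],"dr":[0,0,0],"fingers":0.2},{"delta_pos":[0,0,-5],"dr":[0,0,0],"fingers":0.2},{"delta_pos":[0,0,-8],"dr":[0,0,0],"fingers":1}])

```text
time: 19.27
tool_pos: [0.5315, -0.0992, 0.1053]
tool_rot: [3.139, 0.697, 1.318]
contact_force: [1.0, 0.7, 0.4]
opening: 0.0308
grip_force: 0.0
```

>>> step_arm(increments=[{"delta_pos":[0,0,0],"dr":[0,0,0],"fingers":1},{"delta_pos":[0,0,0],"dr":[0,0,0],"fingers":1},{"delta_pos":[0,0,0],"dr":[0,0,0],"fingers":1},{"delta_pos":[0,0,0],"dr":[0,0,0],"fingers":1},{"delta_pos":[0,0,0],"dr":[0,0,0],"fingers":1}])

```text
time: 19.9
tool_pos: [0.5311, -0.0998, 0.1044]
tool_rot: [3.14, 0.697, 1.319]
contact_force: [0.7, 0.0, 0.6]
opening: 0.0007
grip_force: 0.0
```

```bash
python3 - <<'E'
from h import *
st(); rear2('r'); p=viewer.camera_params("wrist"); F=frame(PH,0).as_matrix()
W=lambda x,y,z:[*(O-F[:2,0]*x/1000+F[:2,1]*y/1000),.03+z/1000]
g=cv2.imread("pics/r_w.png").min(2).astype(int)
for z in(6,14,26,34,42):
  a,b=proj(p,[W(10,-15,z),W(10,15,z)]); r=int(round((a[1]+b[1])/2)); l,q=int(a[0]),int(b[0])
  print(z,r,"exp",a[0].round(1),b[0].round(1),"L",l-6,g[r,l-6:l+7].tolist(),"R",q-6,g[r,q-6:q+7].tolist())
print(delta([*(O-F[:2,0]*-.015),.041],frame(PH,40)))
E
```

```text
plate xy [-21.4   0.5] z 0.1044 head/lean [179.9  40.   75.6] F [0.7 0.  0.6] op 0.0007 j [ 0.04  0.67  1.56 -0.71  1.23  0.65]
4 rows z48,20,0 [226.8 191.4 168.9]
10 rows z48,20,0 [230.8 195.9 173.6]
16 rows z48,20,0 [234.5 200.1 178.1]
-8 from row 240 182 185 183 182 183 183 183 184 181 179 180 206 210 208 207 205 206 206 204 208 207 208 209 208 207 207 204 203 200 201 202 201 203 202 203 203 204 200 203 202 204 206 208 208 203 196 208 209 204 205 205 206 206 207 209 210 211 212 211 209 207 205 205 204 205 208 199 139 97 87 91 90 90 87 108 167
0 from row 240 77 77 77 77 77 77 74 85 130 168 222 250 240 213 206 206 207 209 207 211 209 209 210 209 207 208 206 208 205 206 206 204 205 206 207 207 205 207 205 205 202 203 202 200 197 182 202 204 205 206 204 208 206 206 208 209 206 207 205 204 203 205 204 205 204 210 202 141 94 90 90 92 89 91 126 178
8 from row 240 183 184 182 183 183 185 183 180 189 231 254 255 244 213 204 204 207 208 206 206 208 208 208 209 208 207 208 207 206 207 207 206 207 208 207 210 209 208 209 206 206 206 205 204 199 187 201 208 205 203 204 204 204 203 205 204 202 
[... 245 characters left out ...]
8.2 278.8 L 232 [90, 87, 93, 89, 90, 94, 132, 191, 214, 219, 218, 207, 209] R 272 [202, 207, 208, 204, 206, 208, 191, 183, 189, 185, 190, 188, 187]
26 203 exp 237.6 279.4 L 231 [87, 93, 94, 88, 91, 85, 112, 182, 211, 214, 212, 209, 210] R 273 [208, 205, 208, 209, 206, 197, 182, 186, 186, 191, 189, 191, 188]
34 213 exp 237.2 279.8 L 231 [131, 196, 211, 214, 211, 207, 187, 187, 198, 208, 203, 205, 201] R 273 [208, 209, 202, 203, 212, 207, 201, 207, 211, 207, 212, 205, 183]
42 223 exp 236.8 280.2 L 230 [105, 154, 185, 191, 193, 189, 188, 193, 196, 207, 204, 206, 211] R 274 [203, 208, 206, 208, 199, 209, 248, 255, 255, 255, 255, 255, 229]
(array([ 3.58, -0.06,  5.28]), array([ 0.1, -0. , -0. ]))
```

Sideways the blocks are flush and centred within half a millimetre. Now a light low push on the base to be sure it is seated on the stop.

>>> step_arm(increments=[{"delta_pos":[1.2,0,1.8],"dr":[0,0,0],"fingers":1},{"delta_pos":[2.4,0,3.6],"dr":[0,0,0],"fingers":1},{"delta_pos":[3.6,-0.05,5.2],"dr":[0,0,0],"fingers":1},{"delta_pos":[3.6,-0.05,5.2],"dr":[0,0,0],"fingers":1},{"delta_pos":[3.0,-0.05,5.7],"dr":[0,0,0],"fingers":1}])

```text
time: 20.58
tool_pos: [0.5279, -0.1126, 0.0418]
tool_rot: [3.139, 0.697, 1.319]
contact_force: [-0.8, -0.9, 0.6]
opening: 0.0005
grip_force: 0.0
```

```bash
python3 -c "from h import *; st()"
```

```text
plate xy [-8.2  0.5] z 0.0418 head/lean [179.8  40.   75.6] F [-0.8 -0.9  0.6] op 0.0005 j [ 0.02  0.76  1.61 -0.76  1.12  0.73]
```

>>> step_arm(increments=[{"delta_pos":[-0.31,0,0.26],"dr":[0,0,0],"fingers":1},{"delta_pos":[-0.61,0,0.51],"dr":[0,0,0],"fingers":1},{"delta_pos":[-0.77,0,0.64],"dr":[0,0,0],"fingers":1},{"delta_pos":[-0.84,0,0.71],"dr":[0,0,0],"fingers":1},{"delta_pos":[-0.84,0,0.71],"dr":[0,0,0],"fingers":1}])

```text
time: 21.2
tool_pos: [0.5251, -0.1229, 0.0419]
tool_rot: [3.138, 0.697, 1.318]
contact_force: [1.2, 3.4, 2.4]
opening: 0.0006
grip_force: 1.5
```

>>> step_arm(increments=[{"delta_pos":[-0.04,0,0.03],"dr":[0,0,0],"fingers":1},{"delta_pos":[-0.08,0,0.065],"dr":[0,0,0],"fingers":1},{"delta_pos":[-0.11,0,0.1],"dr":[0,0,0],"fingers":1},{"delta_pos":[-0.15,0,0.13],"dr":[0,0,0],"fingers":1},{"delta_pos":[-0.15,0,0.13],"dr":[0,0,0],"fingers":1}])

```text
time: 21.82
tool_pos: [0.5251, -0.1236, 0.0418]
tool_rot: [3.137, 0.695, 1.318]
contact_force: [2.0, 11.7, 5.7]
opening: 0.0001
grip_force: 5.4
```

```bash
python3 -c "from h import *; st()"
```

```text
plate xy [3.2 0.6] z 0.0418 head/lean [179.7  39.8  75.5] F [ 2.  11.7  5.7] op 0.0001 j [-0.    0.75  1.63 -0.77  1.1   0.73]
```

Blocked at 12 N with under 1 mm of travel, so the stack is seated on the stop. Retreating, then going to the cap.

>>> step_arm(increments=[{"delta_pos":[0.5,0,-0.5],"dr":[0,0,0],"fingers":1},{"delta_pos":[2,0,-2],"dr":[0,0,0],"fingers":1},{"delta_pos":[2,0,-6],"dr":[0,0,0],"fingers":1},{"delta_pos":[0,0,-11],"dr":[0,0,0],"fingers":1},{"delta_pos":[-1,0,-14],"dr":[0,0,0],"fingers":1}])

```text
time: 22.45
tool_pos: [0.5454, -0.0436, 0.1578]
tool_rot: [3.136, 0.696, 1.318]
contact_force: [-0.4, -0.7, 0.2]
opening: 0.0002
grip_force: 0.0
```

```bash
python3 - <<'E'
from h import *
st(); rear2('s'); F=frame(PH,0).as_matrix()
P=lambda x,y,h:np.array([*(O-F[:2,0]*x/1000+F[:2,1]*y/1000),h])
print(delta(P(-40,0,.28),frame(PH,0)),delta(P(40,0,.25),frame(PH,0)))
# cap in scene & side: expected pixels
for n in("scene","side"):
  p=viewer.camera_params(n); im=viewer.read_camera(n)[:,:,::-1].copy(); cv2.imwrite(f"pics/s_{n}.png",im)
  print(n,"cap exp",proj(p,[P(40,0,.218),P(40,0,.213),P(40,0,.223)]).round(1).tolist())
  u=proj(p,[P(40,0,.218)])[0].astype(int); print(im.mean(2)[u[1]-10:u[1]+11,u[0]-12:u[0]+13].astype(int))
E
```

```text
plate xy [-79.4   0.4] z 0.1578 head/lean [179.7  39.9  75.5] F [-0.4 -0.7  0.2] op 0.0002 j [ 0.13  0.64  1.45 -0.65  1.4   0.61]
4 rows z48,20,0 [200.5 175.7 159.4]
10 rows z48,20,0 [203.8 179.3 163.1]
16 rows z48,20,0 [207.  182.7 166.7]
-8 from row 224 174 175 174 174 173 173 173 174 173 173 174 174 173 173 173 174 173 171 173 186 199 204 202 201 203 203 204 201 199 199 199 197 199 196 200 197 200 200 199 202 201 203 205 206 196 197 201 202 203 205 207 208 206 204 203 201 200 202 205 195 128 88 87 89 86 113 169 184 185 183
0 from row 224 255 255 255 255 253 231 176 171 172 173 175 174 173 175 172 173 173 170 192 220 220 209 204 204 204 206 204 204 202 202 202 203 202 204 202 202 200 201 200 198 197 197 201 202 192 198 202 203 203 203 204 201 200 200 201 201 200 203 211 208 137 88 88 88 87 112 171 185 183 183
8 from row 224 255 255 255 255 255 255 255 238 172 169 171 173 173 172 172 170 168 168 207 233 230 207 201 202 203 203 204 204 205 202 202 204 204 206 204 204 205 202 202 201 200 201 205 206 199 196 200 200 201 201 200 201 201 199 200 202 200 201 207 204 135 86 87 85 83 112 1
[... 3973 characters left out ...]
70  64  68  77  83  84  85  82  90 106
  111 109 104  86  77  74  75]
 [ 69  68  67  66  68  84 100  98  82  67  64  66  68  72  73  73  87 106
  109 106 102  88  76  76  73]
 [ 66  51  48  57  72  93  99 104 100  86  78  67  66  65  69  73  87  95
   94  97  96  89  81  75  75]
 [ 53  53  53  64  78  93 102 107 112 106  94  75  64  65  64  69  76  80
   81  82  80  82  79  75  72]
 [ 65  70  68  72  83  94 100 106 108 102  85  72  65  63  64  67  72  72
   74  74  76  76  75  76  76]
 [ 75  73  68  72  83  90  98  99  95  86  76  73  72  64  67  72  74  75
   73  73  73  71  73  75  74]
 [ 82  89  76  71  78  89  87  84  79  77  75  74  76  74  80  90  94  80
   73  73  71  73  72  72  76]]
```

The cap's top shows at (195,175) in scene and (250,212) in side, matching the frame's prediction within a pixel. Moving over it.

>>> step_arm(increments=[{"delta_pos":[-3.5,0,-2.5],"dr":[0.1,10,0],"fingers":1},{"delta_pos":[-7,0,-5],"dr":[0.3,20,0],"fingers":1},{"delta_pos":[-10.8,0,-6.5],"dr":[0.4,30,0],"fingers":1},{"delta_pos":[-12.9,-0.1,-3],"dr":[0.6,39.8,0],"fingers":1},{"delta_pos":[-15,-0.1,0.9],"dr":[0.6,39.8,0],"fingers":1}])

```text
time: 23.22
tool_pos: [0.5123, -0.1651, 0.2443]
tool_rot: [-3.134, 0.001, 1.312]
contact_force: [0.5, 0.7, -0.1]
opening: 0.0007
grip_force: 0.0
```

```bash
python3 - <<'E'
from h import *
st(); F=frame(PH,0).as_matrix()
P=lambda x,y,h:np.array([*(O-F[:2,0]*x/1000+F[:2,1]*y/1000),h])
print(delta(P(40,0,.228),frame(PH,0)))
E
```

```text
plate xy [46.5 -1.5] z 0.2443 head/lean [-179.6    0.    75.2] F [ 0.5  0.7 -0.1] op 0.0007 j [-0.45  0.36  1.45 -0.    1.34 -0.19]
(array([0.65, 0.16, 1.62]), array([-0.4,  0. , -0.4]))
```

>>> step_arm(increments=[{"delta_pos":[0,0,0.3],"dr":[0,0,0],"fingers":1},{"delta_pos":[0,0,0.7],"dr":[0,0,0],"fingers":1},{"delta_pos":[0,0,1],"dr":[0,0,0],"fingers":1},{"delta_pos":[0,0,1.3],"dr":[0,0,0],"fingers":1},{"delta_pos":[0,0,1.3],"dr":[0,0,0],"fingers":1}])

```text
time: 23.85
tool_pos: [0.5134, -0.1614, 0.2317]
tool_rot: [-3.134, 0.003, 1.318]
contact_force: [0.9, -0.9, 1.1]
opening: 0.0005
grip_force: 0.0
```

```bash
python3 - <<'E'
from h import *
st(); F=frame(PH,0).as_matrix()
P=lambda x,y,h:np.array([*(O-F[:2,0]*x/1000+F[:2,1]*y/1000),h])
print(delta(P(40,0,.186),frame(PH,0)))
E
```

```text
plate xy [42.7 -1.3] z 0.2317 head/lean [-1.795e+02  1.000e-01  7.550e+01] F [ 0.9 -0.9  1.1] op 0.0005 j [-0.44  0.37  1.47 -0.    1.31 -0.19]
(array([0.28, 0.16, 4.57]), array([-0.5,  0.1, -0.1]))
```

Down in stages, to about 8 mm short of the foot's contact first.

>>> step_arm(increments=[{"delta_pos":[0.2,0.1,0.6],"dr":[-0.4,0,0],"fingers":1},{"delta_pos":[0.2,0.1,1.3],"dr":[-0.4,0,0],"fingers":1},{"delta_pos":[0.2,0.1,2.1],"dr":[-0.4,0,0],"fingers":1},{"delta_pos":[0.2,0.1,2.9],"dr":[-0.4,0,0],"fingers":1},{"delta_pos":[0.2,0.1,3.7],"dr":[-0.4,0,0],"fingers":1}])

```text
time: 24.48
tool_pos: [0.5148, -0.1605, 0.1945]
tool_rot: [3.142, 0.002, 1.317]
contact_force: [1.9, 0.9, 4.7]
opening: 0.0005
grip_force: 1.9
```

```bash
python3 -c "from h import *; st()"
```

```text
plate xy [41.4 -0.2] z 0.1945 head/lean [1.80e+02 1.00e-01 7.54e+01] F [1.9 0.9 4.7] op 0.0005 j [-0.44  0.4   1.54 -0.    1.21 -0.19]
```

>>> step_arm(increments=[{"delta_pos":[0,0,0.2],"dr":[0,0,0],"fingers":1},{"delta_pos":[0,0,0.4],"dr":[0,0,0],"fingers":1},{"delta_pos":[0,0,0.6],"dr":[0,0,0],"fingers":1},{"delta_pos":[0,0,0.7],"dr":[0,0,0],"fingers":1},{"delta_pos":[0,0,0.7],"dr":[0,0,0],"fingers":1}])

```text
time: 25.1
tool_pos: [0.5142, -0.1606, 0.1877]
tool_rot: [-3.14, 0.003, 1.317]
contact_force: [-0.2, -0.4, 0.0]
opening: 0.0005
grip_force: 0.5
```

>>> step_arm(increments=[{"delta_pos":[0,0,0.05],"dr":[0,0,0],"fingers":1},{"delta_pos":[0,0,0.1],"dr":[0,0,0],"fingers":1},{"delta_pos":[0,0,0.15],"dr":[0,0,0],"fingers":1},{"delta_pos":[0,0,0.2],"dr":[0,0,0],"fingers":1},{"delta_pos":[0,0,0.2],"dr":[0,0,0],"fingers":1}])

```text
time: 25.72
tool_pos: [0.5143, -0.1606, 0.1862]
tool_rot: [-3.141, 0.003, 1.317]
contact_force: [-2.7, 1.3, 5.6]
opening: 0.0002
grip_force: 2.8
```

>>> step_arm(increments=[{"delta_pos":[0,0,0.05],"dr":[0,0,0],"fingers":1},{"delta_pos":[0,0,0.1],"dr":[0,0,0],"fingers":1},{"delta_pos":[0,0,0.15],"dr":[0,0,0],"fingers":1},{"delta_pos":[0,0,0.15],"dr":[0,0,0],"fingers":1},{"delta_pos":[0,0,0.15],"dr":[0,0,0],"fingers":1}])

```text
time: 26.35
tool_pos: [0.5143, -0.1606, 0.1861]
tool_rot: [3.141, 0.003, 1.317]
contact_force: [-5.9, 2.0, 13.4]
opening: 0.0003
grip_force: 7.3
```

The motion has stopped at z = 0.186 with the force up to 13 N, so the foot rests on the stack. I'll lift off and check.

>>> step_arm(increments=[{"delta_pos":[0,0,-0.3],"dr":[0,0,0],"fingers":1},{"delta_pos":[0,0,-2],"dr":[0,0,0],"fingers":1},{"delta_pos":[2,0,-6],"dr":[0,0,0],"fingers":1},{"delta_pos":[6,0,-9],"dr":[0,0,0],"fingers":1},{"delta_pos":[11,0,-9],"dr":[0,0,0],"fingers":1}])

```text
time: 26.98
tool_pos: [0.5437, -0.0537, 0.2765]
tool_rot: [3.137, 0.003, 1.315]
contact_force: [0.4, -0.5, 0.5]
opening: 0.0007
grip_force: 0.0
```

```bash
python3 - <<'E'
from h import *
st(); F=frame(PH,0).as_matrix(); S=viewer.camera_params("scene"); front("t"); im=cv2.imread("pics/t_scene.png").mean(2)
P=lambda x,y,h:np.array([*(O-F[:2,0]*x/1000+F[:2,1]*y/1000),h])
print("cap exp",proj(S,[P(40,0,.186)]).round(1)); u=proj(S,[P(40,0,.186)])[0].astype(int); print(im[u[1]-6:u[1]+7,u[0]-8:u[0]+9].astype(int))
c=cv2.imread("pics/t_scene.png").min(2)
for xl in (10,):
  for z in (42,36,28,22,16,10,4):
    a=proj(S,[P(x,15,.03+z/1000) for x in range(0,24,2)]).astype(np.float32); v=cv2.remap(c,a[:,0].reshape(1,-1),a[:,1].reshape(1,-1),cv2.INTER_LINEAR)[0]
    b=proj(S,[P(x,15,.03+z/1000) for x in range(60,84,2)]).astype(np.float32); w=cv2.remap(c,b[:,0].reshape(1,-1),b[:,1].reshape(1,-1),cv2.INTER_LINEAR)[0]
    print(z,v.tolist(),w.tolist())
E
```

```text
plate xy [-69.1   1.3] z 0.2765 head/lean [179.7   0.2  75.3] F [ 0.4 -0.5  0.5] op 0.0007 j [-0.24  0.35  1.38 -0.    1.41  0.02]
front [70.5, 69.5, 70.5]
cap exp [[195.5 182.8]]
[[ 77  77  78  79  80  79  80  79  81  82  92  93  93  94  96  87  73]
 [ 79  80  78  78  79  78  79  77  79  80  83  80  83  81  87  80  82]
 [ 78  81  80  77  80  78  79  79  83  82  78  78  78  78  81  80  78]
 [ 79  79  80  79  80  77  79  78  77  76  79  80  77  80  77  78  80]
 [ 80  80  79  80  79  77  83  84  91  94  91  80  78  82  80  80  79]
 [ 79  78  81  78  79  82  96 104 121 122 117 103  85  78  79  79  78]
 [ 77  76  78  77  77  98 117 121 122 119 120 121 114  83  78  78  79]
 [ 78  81  80  74  88 114 119 116 120 123 120 118 124  82  73  79  79]
 [ 80  80  78  77  97 117 120 115 119 121 120 121 122  75  71  80  79]
 [ 78  77  81  78  89 115 120 120 121 121 122 125 105  68  74  80  80]
 [ 79  80  80  78  66 101 113 117 120 121 116 109  65  65  79  81  81]
 [ 81  77  79  76  81  65  80 102 106 105  92  58  44  77  83  77  79]
 [ 80  78  82  78  77  71  56  55  59  53  53  54  56  85  80  82  8
[... 151 characters left out ...]
6, 73, 104, 121, 115, 110, 104, 100] [120, 119, 119, 119, 115, 124, 151, 195, 218, 230, 232, 141]
28 [114, 114, 104, 83, 56, 78, 99, 116, 108, 103, 105, 108] [118, 117, 121, 122, 137, 172, 219, 236, 234, 236, 230, 190]
22 [114, 110, 86, 52, 62, 88, 118, 135, 125, 104, 106, 110] [139, 155, 147, 140, 142, 181, 217, 241, 234, 234, 234, 227]
16 [116, 109, 91, 55, 66, 96, 144, 165, 157, 116, 107, 105] [162, 169, 150, 138, 147, 161, 189, 232, 235, 233, 233, 209]
10 [113, 104, 87, 59, 63, 86, 121, 124, 115, 116, 115, 114] [119, 117, 117, 120, 133, 162, 220, 234, 234, 234, 229, 189]
4 [109, 97, 80, 70, 68, 85, 110, 123, 117, 117, 117, 116] [119, 119, 118, 116, 132, 170, 225, 245, 235, 236, 235, 222]
```

Rear edges line up at x ≈ 10 mm and fronts at ≈ 70 mm for both blocks, and the cap is at its expected lowered position. Handing in.

```bash
python3 -c "
from cell import robot; print(robot.hand_in())"
```

```text
the job is handed in; nothing more can be done
None
```

The job is handed in with no verdict returned: the thick block lies flush on the base block (to about 1 mm), the stack is centred against the stop with the indicator's foot resting on it, and the arm is clear. In the push to the stop the thick block slid about 6 mm over the base, so I slid it back flush there and re-seated the stack.

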